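# Clamp and clear a joiner's panel and set the try square to the pencil line

## Robot

A 7-joint arm with a two-finger parallel gripper is mounted at the origin on the work surface. World frame = base frame: x ahead of the robot, y to its left, z up, the work surface at z = 0. Lengths are in m, angles in degrees, forces in N, time in s.
With the tool pointing down it reaches from about 0.425 to 0.875 m from the base axis. Payload 4.7 kg.
Tool frame: the origin (TCP) lies at the centre of the arm's flange, where the gripper is bolted on; the fingertips stand 182 mm ahead of it and the grasp point (between the pads) lies 164 mm ahead of it; z points along the fingers, x is the direction in which the jaws open and shut, and the axes are right-handed (so a half turn about z gives the same grasp; the last joint's range is limited). The gripper opens to 87 mm and grips with 3 to 60 N. Pads are 19 mm wide; open, the fingers measure 117 mm over their backs; the gripper's body (75 mm by 190 mm) begins 51 mm behind the grasp point.
Start: joints at [-75.682, 18.392, -4.016, 83.108, 1.295, 78.541, -3.26], TCP at [0.152, 0.632, 0.405] pointing down, gripper open.
Joint ranges: [-163.93, 163.93], [-17.29, 119.83], [-79.2, 71.16], [3.27, 140.29], [-89.18, 269.18], [5.43, 117.66], [-154.24, 154.24]. Speed limits (degrees/s): [147.25, 147.25, 180, 180, 180, 180, 180].

## Interface

Orientations are given as [roll, pitch, yaw] about the fixed x, y, z axes, in that order (R = Rz(yaw) Ry(pitch) Rx(roll)).
In Python, from cell import env gives the robot as it stands. The module is installed in compiled form; this text tells all that it offers.
- The arm moves only by the tool carry_out, never from a script. Its argument "increments" is a list of rows, each a list of 5 numbers: the shift along the world's x, y, z in m, then the turn about the world's z in degrees, then the gripper's target within -1 to 1 (shut at 1, half-way at 0, fully open at -1). In form: [[dx, dy, dz, spin, jaw], ...]. A call has 1 to 20 rows; each row is the pose to reach, as a shift and turn from the pose commanded when the call began; what a row does not reach only later rows make up. A row lasts 1/10 s, in which the tool goes at most 50 mm and 8.59 degrees, less where a joint would pass 70% of its speed; a pose out of reach is approached as far as the arm can. A call with a gripper value outside its range is refused whole. The fingers move at their own pace and stop on an object; "grip_force" is the grip in N (left out, the last holds). Time passes only in rows, so rows that repeat a pose let the fingers close. It gives the time, the measured TCP pose, the force and the opening at its end, in the units of the state.
- env.get_obs(): the state, without advancing time (a new reading comes with each control period).
- env.read_camera(name): name is "scene" or "top" or "wrist"; returns (picture, depth): 400x640x3 uint8, red, green, blue; 400x640 float32, m along the optical axis (not along the pixel's ray), 0 where there is no reading.
- env.get_calibration(name): a dict with "K" (3x3 intrinsics, pixels), "camera_from_world" (4x4, takes a point from world to camera coordinates); the wrist camera has in their place "T_tool_cam" (4x4, takes a point from camera to tool coordinates, whose origin is the TCP and whose axes are the tool frame's). Camera axes: x right, y down, z forward; pixel columns grow to the right and rows downward; lengths in m; the calibration is good to about 2 mm. A picture is of the moment at which its call begins: read the wrist's pose just before it. get_calibration takes no time and is no camera call.
- env.sign_off(): hands the job in, once; it reports no verdict.
The state is a dict: "time_s": time; "qpos": joint angles; "joint_velocities": joint speeds; "effort": joint torques, N m; "tool_pos": TCP position; "tool_rot": TCP orientation; "force": force on the tool from outside, world axes, zero at the start; "wrist_torque": the same for the moment, N m; "grip_width": finger opening in m.
Only numpy, scipy, OpenCV 4.12 (cv2) and the standard library are available. Lean on these libraries where they do the work, as an engineer would, in place of code of your own. Each camera call takes 0.05 s, during which the arm holds its last target.

## Task

Make the panel ready for its next cut: slide it along the jig's guides fully home against the chip tray and swing both red levers fully shut behind it. Then, holding the red scraper block, wipe every loose chip off the panel into the grey tray, without touching chips with the fingers or digging the block into the wood, and stand the block back upright on its cork mat. Then lay the try square on the cleared panel, blade flat, stock flush along the panel's left edge and the blade's outer edge on the pencil line, let go, and leave the glue, tape measure and pencil where they are.

Things in the scene. Friction and masses are not known exactly. Their poses are not given: they have to be found in the camera images.
- jig: Plywood clamping jig fixed on the bench, perhaps turned a little: two runners carry the panel 26 mm above the bench, two aluminium side guides 31 mm high (30 mm wide, 1 mm clear of the panel's side edges) lead it along the jig's x to the chip tray's wall, the end stop. Origin on the bench below the middle of the panel when that is fully home; x away from the robot, y to its left.
- panel: The workpiece: loose pale wooden panel, 200 (x) x 260 (y) x 24 mm, 0.55 kg, lying on the jig's runners between its guides, its top 50 mm above the bench. At the start 20 to 45 mm short of home, towards the robot; 5 to 10 N slide it. Origin: middle of its underside; x from its near edge to its far edge, y to the robot's left. Its near and left edges can be reached.
- tray: Open grey plastic chip tray fixed to the jig, its near wall against the far edge of the seated panel; 106 (x) x 300 (y) mm outside; walls and floor 4 mm thick; near wall 36 mm high, so lower than the panel's top, the others 50 mm. Origin: middle of its underside on the bench (jig frame 153, 0, 0 mm); axes as the jig's.
- lever_left (a joint): Left red swing lever of the jig: flat bar 31 to 43 mm above the bench, turning about an upright pivot at jig frame (-106.5, 147) mm. 0: open, bar along the guide, handle and knob pointing away from the robot. 1.57: shut, handle pointing out to the left, the 45 mm hook at its other end lying behind the panel's near edge and pushing it home. Stays where left (0.06 Nm friction).
- lever_right (a joint): Right swing lever, mirror image: pivot at jig frame (-106.5, -147) mm; 0 open, 1.57 shut with its handle pointing out to the right.
- lever_left_knob (a point): Top middle of the left lever's upright black knob, 14 mm thick, 34 mm high above the bar, 77 mm above the bench; 48 mm from the pivot. Pinch it (it turns in the fingers) or push it round.
- lever_right_knob (a point): Same on the right lever.
- pencil_line: Dark pencil line drawn on the panel's top, 2.5 mm wide, running square in from the left edge for 70 mm. Origin: its middle width at the left edge, on the panel's top; axes as the panel's.
- case: Flat white tool case with a dark grey lid inlay, 200 (x) x 140 (y) x 50 mm, fixed, left or right of the panel. Origin: middle of its underside; its front (-x) looks to the robot. At the start the try square lies on it, blade flat on the lid and pointing away from the robot, stock hanging over the front edge.
- square: Try square, 110 g. Dark wooden stock, 90 (x) x 22 (y) x 40 mm (z), inner face brass-lined; aluminium blade 160 long, 40 wide, 3 mm thick, leaves it towards -y at the stock's +x end, outer edge flush with that end. Origin: on the stock's inner face, mid-length, level with the blade's underside: the stock spans y 0 to 22, z -16 to 24 mm. Laid right, its axes are parallel to the panel's.
- square_corner (a point): On the square, where the blade's outer edge meets the stock's inner face, at the blade's underside (square frame 45, 0, 0 mm). Where the blade lies flat, 24 mm of stock stand above that surface, to be pinched across the stock's 22 mm, and 16 mm hang below.
- square_heel (a point): On the square, the other end of the stock's inner face, same height (square frame -45, 0, 0 mm).
- square_tip (a point): On the square, free end of the blade's outer edge, underside (square frame 45, -160, 0 mm).
- mat: Cork mat for the scraper block, 100 (x) x 160 (y) x 5 mm, fixed on the bench on the other side of the panel from the case. Origin: middle of its underside.
- scraper: Scraper block, about 0.25 kg, standing on the cork mat: red base 36 (x) x 120 (y) x 24 mm high with a steel-faced front (+x), and on it a wooden handle 26 (x) x 80 (y) x 46 mm high, total height 70 mm. Origin: middle of its underside, z up. Pinch the handle across its 26 mm; chips are only 12 mm high.
- glue: Bystander: white glue bottle, 56 mm across, 150 mm high. Origin: middle of its foot.
- tape: Bystander: yellow tape measure, 60 x 36 x 56 mm. Origin: middle of its underside.
- pencil: Bystander: red carpenter's pencil lying on the bench right of the panel, 174 x 14 x 7 mm, point to +x. Origin: underside, middle of its red part.
- chip1: Loose dark brown wood chip, 32 x 20 x 12 mm, 11 g, on the panel at the start at least 40 mm in from its side edges (None if absent; three to six are present). Origin: middle of its underside.
- chip2: Loose dark brown wood chip, 28 x 24 x 12 mm, 11 g, on the panel at the start at least 40 mm in from its side edges (None if absent; three to six are present). Origin: middle of its underside.
- chip3: Loose dark brown wood chip, 34 x 18 x 12 mm, 11 g, on the panel at the start at least 40 mm in from its side edges (None if absent; three to six are present). Origin: middle of its underside.
- chip4: Loose dark brown wood chip, 26 x 22 x 12 mm, 11 g, on the panel at the start at least 40 mm in from its side edges (None if absent; three to six are present). Origin: middle of its underside.
- chip5: Loose dark brown wood chip, 30 x 22 x 12 mm, 11 g, on the panel at the start at least 40 mm in from its side edges (None if absent; three to six are present). Origin: middle of its underside.
- chip6: Loose dark brown wood chip, 24 x 24 x 12 mm, 11 g, on the panel at the start at least 40 mm in from its side edges (None if absent; three to six are present). Origin: middle of its underside.
Not all that is in view belongs to the job. Of the things that look like the mat, the smaller one is meant.

How it is judged (in metres and radians):
On the way, in this order (a step that is already met when the one before it is completed fails the run):
1. the panel is fully home in the jig and both levers are shut (x of panel in the frame of jig between -0.003 and 0.003 m and value of joint each of lever_left, lever_right above 1.45 rad), for 0.2 s.
2. every chip lies in the tray (x of chip1 in the frame of tray between -0.053 and 0.053 m and y of chip1 in the frame of tray between -0.148 and 0.148 m and z of each of chip1, chip2, chip3, chip4, chip5, chip6 in the frame of tray below 0.045 m and x of chip2 in the frame of tray between -0.053 and 0.053 m and y of chip2 in the frame of tray between -0.148 and 0.148 m and x of chip3 in the frame of tray between -0.053 and 0.053 m and y of chip3 in the frame of tray between -0.148 and 0.148 m and x of chip4 in the frame of tray between -0.053 and 0.053 m and y of chip4 in the frame of tray between -0.148 and 0.148 m and x of chip5 in the frame of tray between -0.053 and 0.053 m and y of chip5 in the frame of tray between -0.148 and 0.148 m and x of chip6 in the frame of tray between -0.053 and 0.053 m and y of chip6 in the frame of tray between -0.148 and 0.148 m), for 0.2 s.
3. the scraper block stands upright on the cork mat, released (x of scraper in the frame of mat between -0.04 and 0.04 m and y of scraper in the frame of mat between -0.06 and 0.06 m and z of scraper in the frame of mat between 0.002 and 0.009 m and angle between scraper's own z axis and vertical below 0.1 rad and linear speed of scraper below 0.02 m/s and contact force between the fingers and scraper below 0.1 N), for 0.2 s.
4. the try square lies flat on the panel, stock flush with the left edge, blade's outer edge on the pencil line, released (y of square_corner in the frame of panel between 0.1275 and 0.1325 m and y of square_heel in the frame of panel between 0.1275 and 0.1325 m and z of square_corner in the frame of panel between 0.022 and 0.0265 m and z of square_tip in the frame of panel between 0.022 and 0.0265 m and angle between square's own z axis and vertical below 0.05 rad and x of square_corner in the frame of pencil_line between -0.006 and 0.006 m and y of square_tip in the frame of panel between -0.05 and 0 m and linear speed of square below 0.02 m/s and contact force between the fingers and square below 0.1 N), for 0.2 s.
At the end, for the whole second after the job is handed in: Panel within 3 mm of home, levers shut past 1.45 rad; chips in the tray; block upright, released, its middle 10 mm (mat's x) and 20 mm (y) or more inside the mat's rim; square flat and still, both stock ends within 2.5 mm of the left edge, blade's outer edge within 6 mm of the line's middle (all of step 1 and all of step 2 and all of step 3 and all of step 4); the robot touches nothing.
It fails at once if a chip is touched with the fingers (contact force between the fingers and chip1 above 0.3 N or contact force between the fingers and chip2 above 0.3 N or contact force between the fingers and chip3 above 0.3 N or contact force between the fingers and chip4 above 0.3 N or contact force between the fingers and chip5 above 0.3 N or contact force between the fingers and chip6 above 0.3 N).
It fails at once if the scraper block is dug into the panel (over 45 N) (contact force between scraper and panel above 45 N).
It fails at once if a bystander (glue, tape measure, pencil) is moved more than 20 mm (distance of any of glue, tape, pencil from where it was at the start of the episode above 0.02 m).
Of chip1, chip2, chip3, chip4, chip5, chip6 only 3 to 6 are there at a start; the rules pass over those that are not, and their reading is None.
At some moment in a run one of chip1, chip2, chip3, chip4, chip5, chip6 may be knocked a few centimetres aside while the robot is not near it.
It also fails if it takes over 192 s, if anything falls off the work surface, if the arm or the gripper's body presses on something with over 40 N, if the wrist force passes 120 N, or if a joint passes its speed limit or range.

## Working session

There is one attempt and no reset: what is moved stays moved. The work goes in short steps, Python scripts to look and compute and a tool call to move; the robot and the scene stay as the last step left them, time stands still between calls to the robot, and variables do not carry over. Pictures are saved under pics/ and viewed, and the job is handed in when it is done.

Besides the shell and the picture viewer there is one more tool, called after "Emit:" in YAML: its name, and indented under it one key for each argument. carry_out: Moves the arm, as the interface text tells. Its arguments: {"type":"object","properties":{"increments":{"type":"array"},"grip_force":{"type":"number"}},"required":["increments"]}

```bash
mkdir -p pics; cat > h.py <<'E'
import numpy as np, cv2
from cell import env
def save(name,img): cv2.imwrite('pics/'+name,img[:,:,::-1])
def proj_pts(name,depth,tool=None):
    c=env.get_calibration(name);K=np.array(c['K'])
    v,u=np.mgrid[:depth.shape[0],:depth.shape[1]]
    P=np.stack([(u-K[0,2])/K[0,0]*depth,(v-K[1,2])/K[1,1]*depth,depth],-1)
    if 'camera_from_world' in c:
        T=np.linalg.inv(np.array(c['camera_from_world']))
    else: T=tool@np.array(c['T_tool_cam'])
    return P@T[:3,:3].T+T[:3,3]
def toolT():
    from scipy.spatial.transform import Rotation as R
    o=env.get_obs();T=np.eye(4);T[:3,:3]=R.from_euler('xyz',o['tool_rot'],degrees=True).as_matrix();T[:3,3]=o['tool_pos'];return T
def look(name):
    t=toolT(); p,d=env.read_camera(name); return p,d,proj_pts(name,d,t)
E
python3 - <<'E'
from h import *
o=env.get_obs();print({k:np.round(v,3) for k,v in o.items()})
for n in ['scene','top','wrist']:
    p,d,W=look(n);save(n+'0.png',p);np.savez('/tmp/%s0.npz'%n,p=p,d=d,W=W)
    print(env.get_calibration(n))
E
```

```text
{'time_s': np.float64(0.0), 'qpos': array([-75.681,  18.438,  -4.017,  83.177,   1.294,  78.541,  -3.261]), 'joint_velocities': array([-0.072,  0.04 ,  0.024,  0.032,  0.044,  0.071,  0.034]), 'effort': array([-1.0000e-03, -4.9128e+01, -4.0400e-01, -3.1253e+01, -6.4000e-02,
        4.4000e-02,  0.0000e+00]), 'tool_pos': array([0.152, 0.632, 0.404]), 'tool_rot': array([1.79995e+02, 1.10000e-01, 7.64910e+01]), 'force': array([ 0.461, -0.67 , -0.273]), 'wrist_torque': array([-0.068, -0.059,  0.025]), 'grip_width': np.float64(0.087)}
{'K': array([[397.585316  ,   0.        , 321.11939084],
       [  0.        , 397.585316  , 203.02365049],
       [  0.        ,   0.        ,   1.        ]]), 'camera_from_world': array([[ 0.35193567,  0.93601054,  0.00505442, -0.18666451],
       [ 0.66681696, -0.24692328, -0.70312448, -0.30162308],
       [-0.65688387,  0.25082495, -0.71104882,  1.52336503],
       [ 0.        ,  0.        ,  0.        ,  1.        ]])}
{'K': array([[474.09854017,   0.        , 316.46660473],
       [  0.        , 474.09854017, 201.87545411],
       [  0.        ,   0.  
[... 204 characters left out ...]
54616e-01],
       [ 1.17068961e-01, -3.80339681e-03, -9.93116505e-01,
         1.15188095e+00],
       [ 0.00000000e+00,  0.00000000e+00,  0.00000000e+00,
         1.00000000e+00]])}
{'K': array([[303.8097409 ,   0.        , 318.51857079],
       [  0.        , 303.8097409 , 202.41005458],
       [  0.        ,   0.        ,   1.        ]]), 'T_tool_cam': array([[ 9.99999516e-01, -1.42843939e-04,  9.73858332e-04,
         2.00466300e-04],
       [-1.56845183e-04,  9.53644825e-01,  3.00934418e-01,
        -8.39403040e-02],
       [-9.71701616e-04, -3.00934425e-01,  9.53644340e-01,
         2.14619417e-02],
       [ 0.00000000e+00,  0.00000000e+00,  0.00000000e+00,
         1.00000000e+00]])}
```

View pics/top0.png

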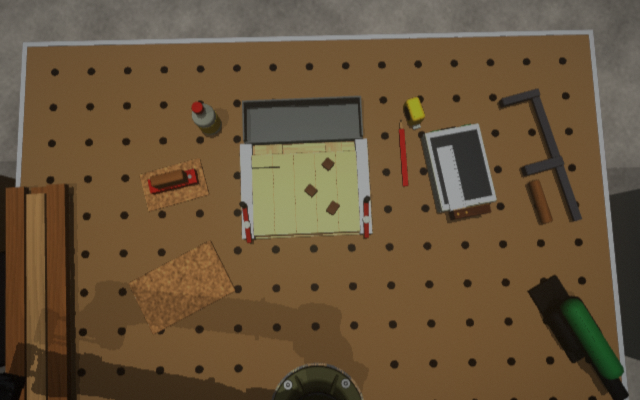

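View pics/scene0.png

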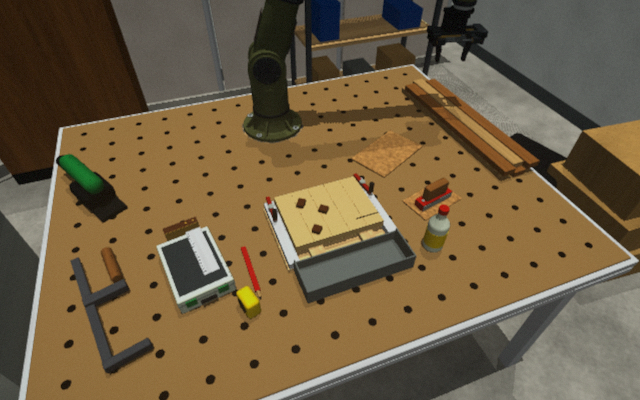

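View pics/wrist0.png

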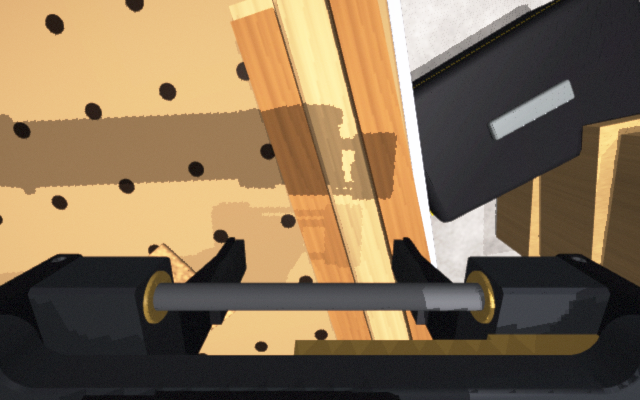

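The top view shows:
- **Jig and panel:** near (305,190), with the tray at (303,120) and red levers at (247,222) and (367,217). The pencil line is at (265,167).
- **Chips:** three, at (327,164), (311,190) and (332,208).
- **Cork mats:** the small one with the red scraper is at (174,185) and is the one meant. The larger one at (182,286) is a decoy.
- **Square:** on the case at (455,180). The black clamp at (550,155) and its brown handle at (541,201) are look-alikes.
- **Bystanders:** glue (206,118), tape (415,112), pencil (403,155).

Next I'll check with enlarged crops and measure.

```bash
python3 - <<'E'
from h import *
z=np.load('/tmp/top0.npz');p,d,W=z['p'],z['d'],z['W']
a=p[80:260,130:330];cv2.imwrite('pics/cropA.png',cv2.resize(a,None,fx=4,fy=4,interpolation=cv2.INTER_CUBIC)[:600,:,::-1])
b=p[80:250,290:520];cv2.imwrite('pics/cropB.png',cv2.resize(b,None,fx=3.4,fy=3.4,interpolation=cv2.INTER_CUBIC)[:,:,::-1])
c=p[130:250,230:390];cv2.imwrite('pics/cropC.png',cv2.resize(c,None,fx=5,fy=5,interpolation=cv2.INTER_CUBIC)[:,:,::-1])
def m(mask,zlo,zhi,n):
    k=(W[...,2]>zlo)&(W[...,2]<zhi)&mask
    pts=W[k][:,:2].astype(np.float32);r=cv2.minAreaRect(pts);print(n,len(pts),np.round(r[0],4),np.round(r[1],4),round(r[2],1),'z',np.round(np.median(W[k][:,2]),4))
hsv=cv2.cvtColor(p,cv2.COLOR_RGB2HSV)
v,u=np.mgrid[:400,:640]
box=lambda a,b,c,d_:(u>=a)&(u<b)&(v>=c)&(v<d_)
m(box(250,360,138,240),.046,.053,'panel')
m(box(242,364,95,150),.045,.053,'traywall')
m(box(250,360,138,240),.058,.066,'chips')
for (x,y) in [(327,164),(311,190),(332,208)]: m(box(x-9,x+9,y-9,y+9),.058,.066,'chip')
m(box(236,262,135,245),.027,.034,'guideL');m(box(352,375,130,245),.027,.034,'guideR')
for (a1,b1,n) in [(236,262,'knobL'),(355,380,'knobR')]:
    m(box(a1,b1,190,245),.065,.085,n); m(box(a1,b1,190,250)&(hsv[...,1]>150),.038,.047,n+' bar')
m(box(135,212,155,215),.0035,.0075,'mat')
m(box(135,212,155,215),.06,.09,'scr handle');m(box(135,212,155,215),.02,.035,'scr base')
m(box(420,500,120,215),.045,.0515,'case')
m(box(420,500,120,225),.0515,.056,'blade');m(box(440,500,190,225),.06,.085,'stock')
m(box(190,220,95,140),.10,.17,'glue');m(box(400,430,90,135),.04,.07,'tape');m(box(395,412,115,190),.004,.012,'pencil')
E
```

```text
panel 7187 [0.5352 0.019 ] [0.2003 0.2601] 1.1 z 0.0498
traywall 353 [0.7273 0.0228] [0.1022 0.301 ] 0.6 z 0.0491
chips 278 [ 0.552  -0.0371] [0.1069 0.1079] 52.7 z 0.062
chip 88 [ 0.6031 -0.0383] [0.0243 0.0232] 43.2 z 0.0619
chip 83 [0.5388 0.0056] [0.0243 0.0221] 45.4 z 0.0619
chip 106 [ 0.495  -0.0468] [0.0216 0.0293] 54.8 z 0.0622
guideL 814 [0.5563 0.1569] [0.0534 0.2603] 88.7 z 0.031
guideR 813 [ 0.5544 -0.1266] [0.243  0.0361] 2.9 z 0.0307
knobL 32 [0.507  0.1703] [0.0134 0.012 ] 89.1 z 0.0768
knobL bar 109 [0.458  0.1637] [0.0851 0.0105] 7.5 z 0.043
knobR 30 [ 0.5136 -0.1292] [0.0119 0.0126] 42.6 z 0.0761
knobR bar 102 [ 0.4633 -0.129 ] [0.0103 0.0842] 88.5 z 0.0428
mat 1123 [0.5693 0.3579] [0.199  0.1528] 88.7 z 0.0053
scr handle 387 [0.5756 0.3523] [0.0269 0.0802] 12.6 z 0.0747
scr base 306 [0.5753 0.3523] [0.0381 0.1222] 13.8 z 0.0291
case 3097 [ 0.5788 -0.3682] [0.2261 0.1408] 9.8 z 0.0492
blade 1230 [ 0.5776 -0.3679] [0.2238 0.1373] 9.6 z 0.0528
stock 367 [ 0.4777 -0.3798] [0.0229 0.0912] 9.4 z 0.0732
glue 337 [0.7214 0.2576] [0.0408 0.0474] 38.3 z 0.1146
tape 364 [ 0.7196 -0.2671] [0.1019 0.0388] 14.0 z 0.0544
pencil 328 [ 0.6384 -0.2337] [0.0404 0.1893] 85.9 z 0.0068
```

View pics/cropA.png

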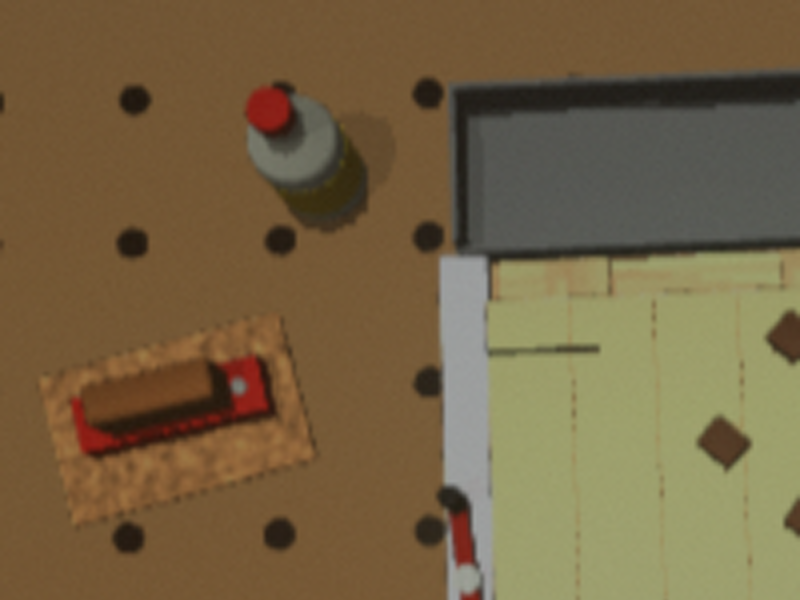

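View pics/cropB.png

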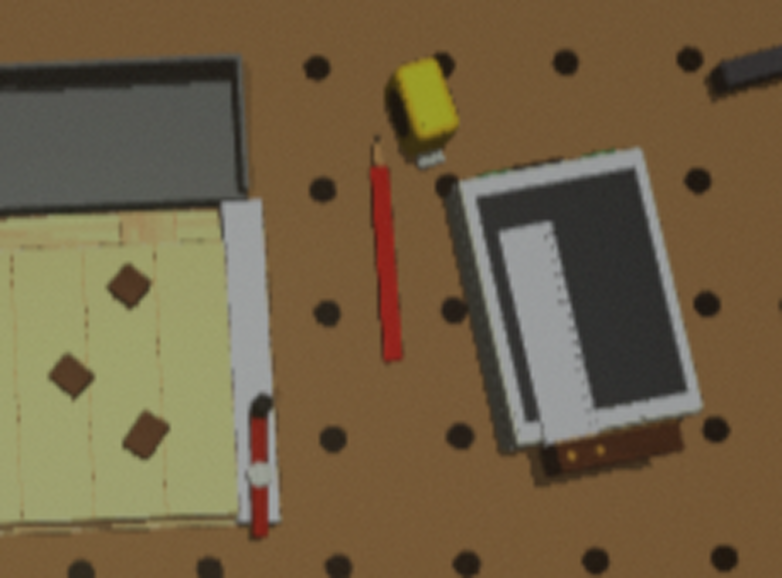

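View pics/cropC.png

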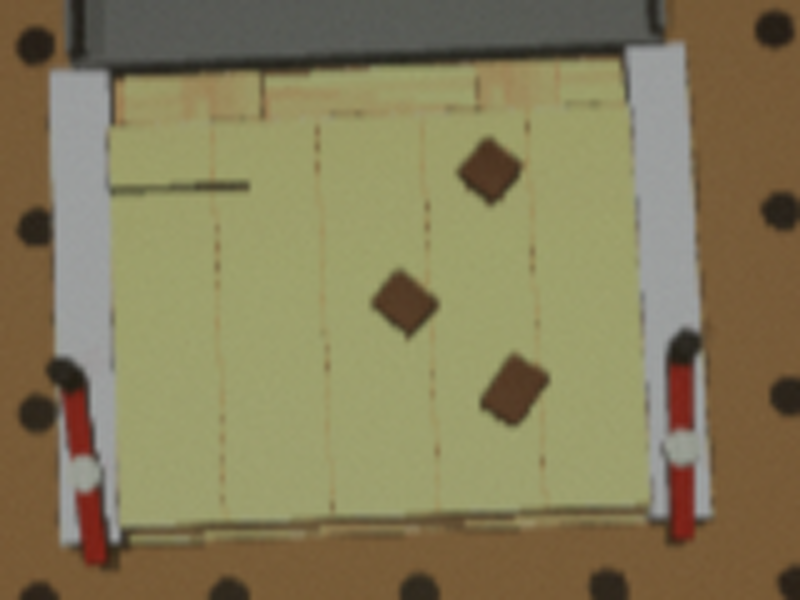

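Emit:
carry_out:
  increments:
    - [0.268, -0.582, 0, 14.6, 1]
    - [0.268, -0.582, 0, 14.6, 1]
    - [0.268, -0.582, 0, 14.6, 1]
    - [0.268, -0.582, 0, 14.6, 1]
    - [0.268, -0.582, 0, 14.6, 1]
    - [0.268, -0.582, 0, 14.6, 1]
    - [0.268, -0.582, 0, 14.6, 1]
    - [0.268, -0.582, 0, 14.6, 1]
    - [0.268, -0.582, 0, 14.6, 1]
    - [0.268, -0.582, 0, 14.6, 1]
    - [0.268, -0.582, 0, 14.6, 1]
    - [0.268, -0.582, 0, 14.6, 1]
    - [0.268, -0.582, 0, 14.6, 1]
    - [0.268, -0.582, 0, 14.6, 1]
    - [0.268, -0.582, 0, 14.6, 1]
    - [0.268, -0.582, 0, 14.6, 1]
    - [0.268, -0.582, 0, 14.6, 1]
  grip_force: 20

```text
time_s: 1.85
tool_pos: [0.4194, 0.0513, 0.4046]
tool_rot: [-180.0, 0.0, 91.2]
force: [0.6, -0.2, 0.6]
grip_width: 0.0003
```

```bash
python3 - <<'E'
from h import *
p,d,W=look('wrist');save('wrist1.png',p)
k=(W[...,2]>.046)&(W[...,2]<.053)
v,u=np.mgrid[:400,:640]
for y0 in [-.04,0,.02,.05,.08]:
    s=k&(abs(W[...,1]-y0)<.004); print(y0,s.sum(),W[s][:,0].min() if s.any() else None)
E
```

```text
-0.04 330 0.4331038789883269
0 428 0.43233855548991557
0.02 399 0.4316216806629701
0.05 383 0.43104348558209193
0.08 420 0.4303046797396666
```

View pics/wrist1.png

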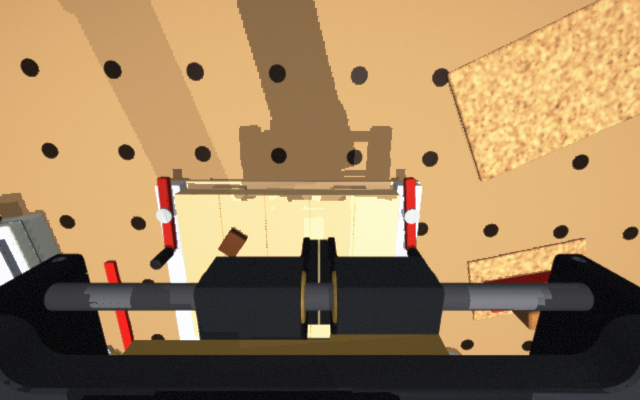

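Emit:
carry_out:
  increments:
    - [-0.018, -0.03, 0, 0, 1]
    - [-0.018, -0.03, 0, 0, 1]
    - [-0.018, -0.03, -0.05, 0, 1]
    - [-0.018, -0.03, -0.09, 0, 1]
    - [-0.018, -0.03, -0.12, 0, 1]
    - [-0.018, -0.03, -0.12, 0, 1]

```text
time_s: 2.5
tool_pos: [0.3998, 0.0205, 0.2814]
tool_rot: [-179.6, 0.1, 91.2]
force: [-0.0, -0.7, -0.0]
grip_width: 0.0007
```

Emit:
carry_out:
  increments:
    - [0, 0, -0.04, 0, 1]
    - [0, 0, -0.065, 0, 1]
    - [0, 0, -0.065, 0, 1]
    - [0.01, 0, -0.065, 0, 1]
    - [0.015, 0, -0.065, 0, 1]
    - [0.02, 0, -0.065, 0, 1]
    - [0.025, 0, -0.065, 0, 1]
    - [0.03, 0, -0.065, 0, 1]
    - [0.03, 0, -0.065, 0, 1]

```text
time_s: 3.4
tool_pos: [0.432, 0.0202, 0.2203]
tool_rot: [-179.9, -0.0, 91.1]
force: [-3.3, 0.5, 3.3]
grip_width: 0.0005
```

Emit:
carry_out:
  increments:
    - [0.005, 0, -0.004, 0, 1]
    - [0.01, 0, -0.004, 0, 1]
    - [0.015, 0, -0.004, 0, 1]
    - [0.02, 0, -0.004, 0, 1]
    - [0.024, 0, -0.004, 0, 1]
    - [0.024, 0, -0.004, 0, 1]

```text
time_s: 4.0
tool_pos: [0.456, 0.02, 0.2157]
tool_rot: [-179.9, 0.0, 91.1]
force: [-3.3, -0.1, -0.7]
grip_width: 0.0005
```

Emit:
carry_out:
  increments:
    - [0.002, 0, 0, 0, 1]
    - [0.004, 0, 0, 0, 1]
    - [0.006, 0, 0, 0, 1]
    - [0.008, 0, 0, 0, 1]
    - [0.008, 0, 0, 0, 1]

```text
time_s: 4.5
tool_pos: [0.4592, 0.0199, 0.2147]
tool_rot: [-179.0, -0.1, 91.1]
force: [-23.3, -0.4, 19.0]
grip_width: 0.0005
```

Emit:
carry_out:
  increments:
    - [-0.015, 0, 0, 0, 1]
    - [-0.03, 0, 0, 0, 1]
    - [-0.03, 0, 0, 0, 1]
    - [-0.03, 0, 0.05, 0, 1]
    - [-0.03, 0, 0.1, 0, 1]
    - [-0.03, 0.05, 0.15, 0, 1]
    - [-0.03, 0.1, 0.15, 0, 1]
    - [-0.03, 0.15, 0.15, 0, 1]
    - [-0.03, 0.2, 0.15, 0, 1]
    - [-0.03, 0.25, 0.15, 0, 1]
    - [-0.03, 0.25, 0.15, 0, 1]

```text
time_s: 5.6
tool_pos: [0.4334, 0.2765, 0.3664]
tool_rot: [179.8, -0.2, 91.5]
force: [-0.3, 0.8, -0.5]
grip_width: 0.0004
```

```bash
cat > meas.py <<'E'
from h import *
import sys
tag=sys.argv[1]
p,d,W=look('top');save('top_%s.png'%tag,p);np.savez('/tmp/top_%s.npz'%tag,p=p,d=d,W=W)
v,u=np.mgrid[:400,:640]
box=lambda a,b,c,d_:(u>=a)&(u<b)&(v>=c)&(v<d_)
def m(mask,zlo,zhi,n):
    k=(W[...,2]>zlo)&(W[...,2]<zhi)&mask
    if k.sum()<5: print(n,'none');return
    pts=W[k][:,:2].astype(np.float32);r=cv2.minAreaRect(pts);print(n,len(pts),np.round(r[0],4),np.round(r[1],4),round(r[2],1),'z',np.round(np.median(W[k][:,2]),4))
m(box(250,360,138,240),.046,.053,'panel')
m(box(242,364,95,145),.045,.053,'traywall')
for (a1,b1,n) in [(215,262,'knobL'),(350,400,'knobR')]:
    m(box(a1,b1,190,250),.065,.085,n)
    m(box(a1,b1,190,250),.038,.047,n+'bar')
m(box(250,360,95,240),.058,.066,'chips')
c=p[90:250,220:400];cv2.imwrite('pics/c_%s.png'%tag,cv2.resize(c,None,fx=4,fy=3.7,interpolation=cv2.INTER_CUBIC)[:,:,::-1])
E
python3 meas.py a; python3 -c "
from h import *
print(env.get_obs()['tool_pos'])"
```

```text
panel 7119 [0.553  0.0231] [0.2338 0.2701] 1.4 z 0.0498
traywall 902 [0.7152 0.0226] [0.3005 0.126 ] 89.9 z 0.0494
knobL 32 [0.5071 0.1705] [0.0137 0.0121] 83.2 z 0.0764
knobLbar 191 [0.4796 0.1502] [0.1266 0.0475] 3.6 z 0.0436
knobR 28 [ 0.5141 -0.1297] [0.0119 0.0122] 42.2 z 0.0753
knobRbar 193 [ 0.4796 -0.1136] [0.1176 0.0458] 1.0 z 0.0434
chips 279 [ 0.5932 -0.0303] [0.1388 0.1002] 46.4 z 0.0616
[0.43344049 0.27668301 0.36619196]
```

View pics/c_a.png

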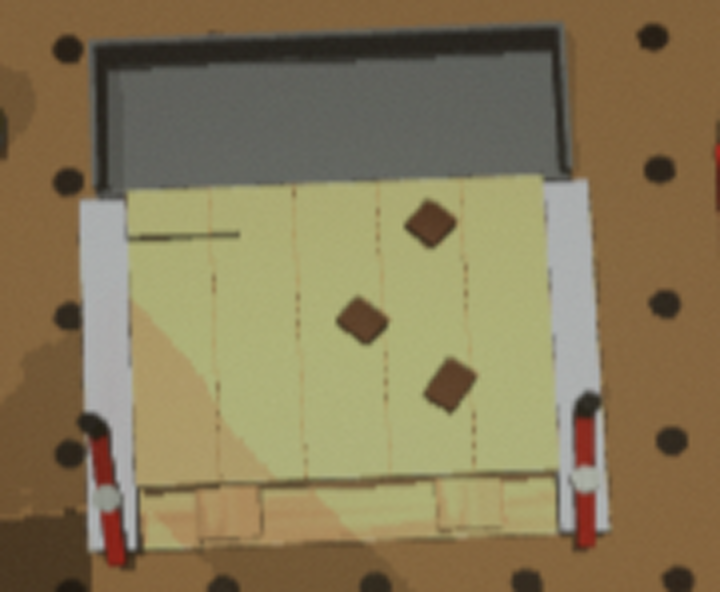

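The panel is home: its far edge is at the tray at row ≈180 of the crop. The left lever (knob (92,425)) and right lever (knob (588,402)) are open. I'll pinch the left knob next.

Emit:
carry_out:
  increments:
    - [0.0735, -0.106, 0, 0, 0]
    - [0.0735, -0.106, 0, 0, 0]
    - [0.0735, -0.106, 0, 0, 0]
    - [0.0735, -0.106, -0.04, 0, 0]
    - [0.0735, -0.106, -0.06, 0, 0]
    - [0.0735, -0.106, -0.08, 0, 0]
    - [0.0735, -0.106, -0.08, 0, 0]

```text
time_s: 6.35
tool_pos: [0.5071, 0.1625, 0.2836]
tool_rot: [-179.8, 0.1, 91.0]
force: [-0.5, 0.2, 0.3]
grip_width: 0.0417
```

```bash
python3 - <<'E'
from h import *
p,d,W=look('wrist');save('wrist2.png',p);print(env.get_obs()['tool_pos'],env.get_obs()['grip_width'])
k=(W[...,2]>.068)&(W[...,2]<.085)&(abs(W[...,0]-.507)<.02)&(abs(W[...,1]-.17)<.02)
print(k.sum(),W[k].min(0),W[k].max(0))
E
```

```text
[0.50769315 0.16290431 0.28528713] 0.04255690301901082
357 [0.497443   0.16280596 0.06802647] [0.51087304 0.17580331 0.07686726]
```

View pics/wrist2.png

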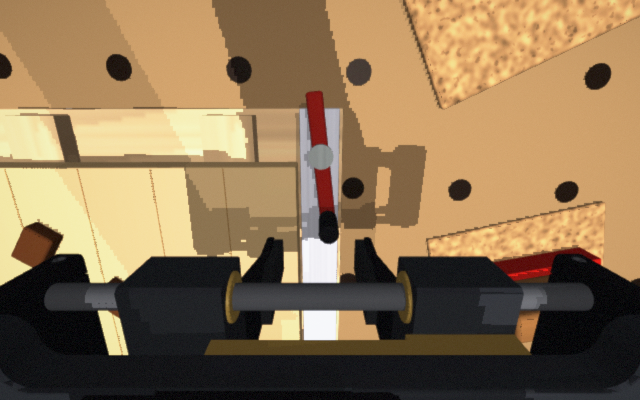

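Emit:
carry_out:
  increments:
    - [-0.002, 0.007, 0, 0, 0]
    - [-0.002, 0.007, -0.03, 0, 0]
    - [-0.002, 0.007, -0.048, 0, 0]
    - [-0.002, 0.007, -0.048, 0, 0]
    - [-0.002, 0.007, -0.048, 0, 1]
    - [-0.002, 0.007, -0.048, 0, 1]
    - [-0.002, 0.007, -0.048, 0, 1]
    - [-0.002, 0.007, -0.048, 0, 1]
  grip_force: 15

```text
time_s: 7.2
tool_pos: [0.5058, 0.1712, 0.2388]
tool_rot: [179.9, -0.1, 91.1]
force: [-0.3, -0.2, 0.8]
grip_width: 0.0194
```

Emit:
carry_out:
  increments:
    - [0, 0, 0, 0, 1]
    - [0, 0, 0, 0, 1]
    - [-0.001, 0.005, 0, 0, 1]
    - [-0.0025, 0.0105, 0, 0, 1]
    - [-0.005, 0.0162, 0, 0, 1]
    - [-0.0083, 0.0216, 0, 0, 1]
    - [-0.0122, 0.0266, 0, 0, 1]
    - [-0.0167, 0.0309, 0, 0, 1]
    - [-0.0218, 0.0346, 0, 0, 1]
    - [-0.0273, 0.0376, 0, 0, 1]

```text
time_s: 8.2
tool_pos: [0.4794, 0.2078, 0.2385]
tool_rot: [179.8, 0.1, 91.1]
force: [4.3, -5.8, 4.5]
grip_width: 0.0131
```

Emit:
carry_out:
  increments:
    - [-0.006, 0.0023, 0, 0, 1]
    - [-0.012, 0.0038, 0, 0, 1]
    - [-0.017, 0.0043, 0, 0, 1]
    - [-0.022, 0.0045, 0, 0, 1]
    - [-0.026, 0.0043, 0, 0, 1]
    - [-0.026, 0.0043, 0, 0, 1]

```text
time_s: 8.8
tool_pos: [0.4578, 0.2107, 0.2395]
tool_rot: [179.0, 0.0, 90.9]
force: [20.4, -5.2, -7.4]
grip_width: 0.0137
```

Emit:
carry_out:
  increments:
    - [0.003, 0, 0, 0, 0]
    - [0.003, 0, 0, 0, 0]
    - [0.003, 0, 0, 0, 0]
    - [0.003, 0, 0.05, 0, 0]
    - [0.003, 0, 0.1, 0, 0]
    - [-0.01, 0.04, 0.13, 0, 0]
    - [-0.01, 0.04, 0.13, 0, 0]
    - [-0.01, 0.04, 0.13, 0, 0]

```text
time_s: 9.6
tool_pos: [0.441, 0.2547, 0.3682]
tool_rot: [180.0, -0.1, 91.3]
force: [1.1, 0.2, -0.4]
grip_width: 0.0433
```

```bash
python3 meas.py b; python3 -c "
from h import *
print(env.get_obs()['tool_pos'])"
```

```text
panel 7083 [0.566  0.0192] [0.2078 0.2611] 1.3 z 0.0498
traywall 911 [0.7148 0.0228] [0.1259 0.3007] 0.2 z 0.0495
knobL none
knobLbar 161 [0.493  0.1661] [0.0765 0.0811] 89.3 z 0.0431
knobR 29 [ 0.514  -0.1296] [0.0119 0.012 ] 43.6 z 0.0753
knobRbar 201 [ 0.4793 -0.1135] [0.1169 0.046 ] 0.7 z 0.0435
chips 285 [ 0.5351 -0.0099] [0.1351 0.2063] 43.2 z 0.0617
[0.44125503 0.25335116 0.36708178]
```

View pics/c_b.png

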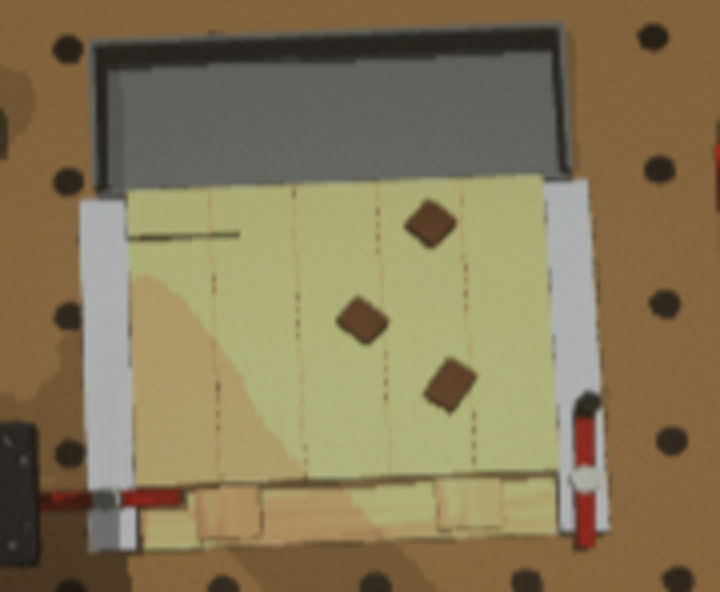

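The left lever is shut: its bar runs horizontally at row 497. Now the right knob at crop (588,402).

Emit:
carry_out:
  increments:
    - [0.071, -0.3835, 0, 0, 0]
    - [0.071, -0.3835, 0, 0, 0]
    - [0.071, -0.3835, 0, 0, 0]
    - [0.071, -0.3835, 0, 0, 0]
    - [0.071, -0.3835, 0, 0, 0]
    - [0.071, -0.3835, 0, 0, 0]
    - [0.071, -0.3835, 0, 0, 0]
    - [0.071, -0.3835, 0, 0, 0]
    - [0.071, -0.3835, 0, 0, 0]
    - [0.071, -0.3835, 0, 0, 0]
    - [0.071, -0.3835, -0.04, 0, 0]
    - [0.071, -0.3835, -0.08, 0, 0]
    - [0.071, -0.3835, -0.08, 0, 0]

```text
time_s: 10.95
tool_pos: [0.5103, -0.1281, 0.2824]
tool_rot: [-179.3, -0.1, 91.2]
force: [-0.6, -0.5, -0.9]
grip_width: 0.0435
```

```bash
python3 - <<'E'
from h import *
p,d,W=look('wrist');save('wrist3.png',p);print(env.get_obs()['tool_pos'],env.get_obs()['grip_width'])
k=(W[...,2]>.068)&(W[...,2]<.085)&(abs(W[...,0]-.513)<.02)&(abs(W[...,1]+.13)<.02)
print(k.sum(),W[k].min(0),W[k].max(0))
E
```

```text
[ 0.51163228 -0.12885979  0.28536853] 0.043802060189636755
364 [ 0.50337327 -0.13908859  0.06801669] [ 0.51665069 -0.12549148  0.07714187]
```

View pics/wrist3.png

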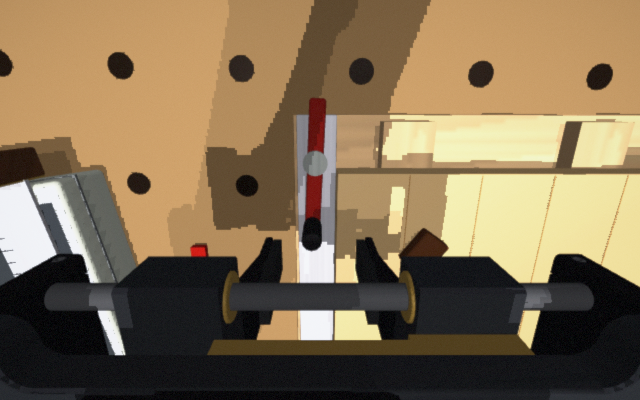

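Emit:
carry_out:
  increments:
    - [-0.001, -0.003, 0, 0, 0]
    - [-0.001, -0.003, -0.03, 0, 0]
    - [-0.001, -0.003, -0.047, 0, 0]
    - [-0.001, -0.003, -0.047, 0, 0]
    - [-0.001, -0.003, -0.047, 0, 1]
    - [-0.001, -0.003, -0.047, 0, 1]
    - [-0.001, -0.003, -0.047, 0, 1]
    - [-0.001, -0.003, -0.047, 0, 1]
    - [-0.001, -0.003, -0.047, 0, 1]
    - [-0.001, -0.003, -0.047, 0, 1]

```text
time_s: 12.0
tool_pos: [0.5124, -0.1335, 0.2413]
tool_rot: [179.9, -0.0, 91.1]
force: [0.3, 0.6, 3.0]
grip_width: 0.0134
```

Emit:
carry_out:
  increments:
    - [-0.0004, -0.0062, 0, 0, 1]
    - [-0.0016, -0.0124, 0, 0, 1]
    - [-0.0036, -0.0184, 0, 0, 1]
    - [-0.0064, -0.024, 0, 0, 1]
    - [-0.01, -0.0292, 0, 0, 1]
    - [-0.0141, -0.0339, 0, 0, 1]
    - [-0.0188, -0.0381, 0, 0, 1]
    - [-0.024, -0.0416, 0, 0, 1]
    - [-0.0297, -0.0443, 0, 0, 1]
    - [-0.0356, -0.0464, 0, 0, 1]
    - [-0.042, -0.0475, 0, 0, 1]
    - [-0.047, -0.0478, 0, 0, 1]
    - [-0.052, -0.0478, 0, 0, 1]
    - [-0.052, -0.0478, 0, 0, 1]

```text
time_s: 13.4
tool_pos: [0.4643, -0.1795, 0.2419]
tool_rot: [179.2, 0.0, 91.2]
force: [15.5, 4.0, -11.2]
grip_width: 0.0134
```

Emit:
carry_out:
  increments:
    - [0.004, 0, 0, 0, 0]
    - [0.004, 0, 0, 0, 0]
    - [0.004, 0, 0, 0, 0]
    - [0.004, 0, 0.05, 0, 0]
    - [0.004, 0, 0.1, 0, 0]
    - [0.02, 0.1, 0.13, 0, 0]
    - [0.02, 0.5, 0.13, 0, 0]
    - [0.02, 0.5, 0.13, 0, 0]
    - [0.02, 0.5, 0.13, 0, 0]
    - [0.02, 0.5, 0.13, 0, 0]
    - [0.02, 0.5, 0.13, 0, -1]
    - [0.02, 0.5, 0.13, 0, -1]
    - [0.02, 0.5, 0.13, 0, -1]
    - [0.02, 0.5, 0.13, 0, -1]
    - [0.02, 0.5, 0.13, 0, -1]
    - [0.02, 0.5, 0.13, 0, -1]

```text
time_s: 15.0
tool_pos: [0.4778, 0.3257, 0.3698]
tool_rot: [-179.9, -0.1, 91.6]
force: [0.1, 0.0, -0.7]
grip_width: 0.0821
```

```bash
python3 meas.py c; python3 - <<'E'
from h import *
print(env.get_obs()['tool_pos'])
z=np.load('/tmp/top_c.npz');W=z['W'];p=z['p']
# panel near edge & far edge along y lines
for y0 in [-.09,-.05,0,.03,.08,.13]:
    s=(abs(W[...,1]-y0)<.003)&(W[...,2]>.0465)&(W[...,2]<.053)&(W[...,0]>.44)&(W[...,0]<.70)
    print(y0,np.round([W[s][:,0].min(),W[s][:,0].max()],4))
q,d,Wq=look('wrist');save('wrist4.png',q);np.savez('/tmp/w4.npz',p=q,W=Wq)
E
```

```text
panel 7135 [0.5649 0.0218] [0.2106 0.2679] 0.5 z 0.0498
traywall 925 [0.7133 0.0227] [0.1266 0.3002] 1.0 z 0.0497
knobL 27 [0.4586 0.2121] [0.012  0.0108] 31.4 z 0.0761
knobLbar 176 [0.4944 0.1672] [0.0788 0.0833] 89.3 z 0.0437
knobR 29 [ 0.4657 -0.177 ] [0.0121 0.0116] 81.1 z 0.0756
knobRbar 178 [ 0.4971 -0.1326] [0.0835 0.0788] 88.3 z 0.0434
chips 276 [ 0.5832 -0.0419] [0.0924 0.1125] 55.3 z 0.062
[0.47879493 0.32240713 0.3696884 ]
-0.09 [0.4609 0.6707]
-0.05 [0.4714 0.6693]
0 [0.4702 0.6681]
0.03 [0.471 0.668]
0.08 [0.4696 0.6667]
0.13 [0.4686 0.6649]
```

View pics/c_c.png

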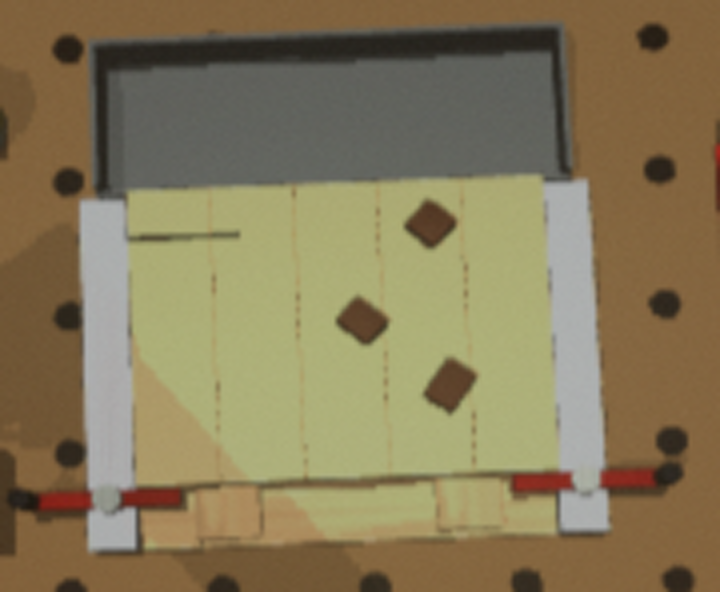

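View pics/wrist4.png

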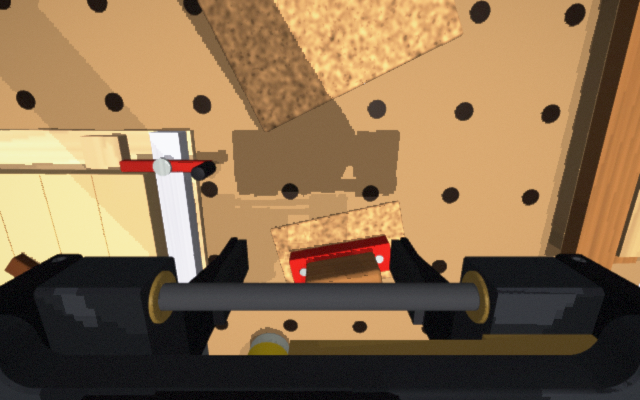

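Both levers are shut: the left bar is at row 497 and the right at row 480, both along the jig's y. The scraper on the small mat is at wrist (340,262). I'll go above it and turn.

Emit:
carry_out:
  increments:
    - [0.095, 0.0285, 0, -78, -1]
    - [0.095, 0.0285, 0, -78, -1]
    - [0.095, 0.0285, 0, -78, -1]
    - [0.095, 0.0285, 0, -78, -1]
    - [0.095, 0.0285, 0, -78, -1]
    - [0.095, 0.0285, 0, -78, -1]
    - [0.095, 0.0285, 0, -78, -1]
    - [0.095, 0.0285, 0, -78, -1]
    - [0.095, 0.0285, 0, -78, -1]
    - [0.095, 0.0285, 0, -78, -1]
    - [0.095, 0.0285, 0, -78, -1]
    - [0.095, 0.0285, -0.05, -78, -1]
    - [0.095, 0.0285, -0.05, -78, -1]

```text
time_s: 16.4
tool_pos: [0.5731, 0.3455, 0.3149]
tool_rot: [179.8, 0.6, 13.2]
force: [-1.5, 0.2, -1.7]
grip_width: 0.087
```

```bash
python3 - <<'E'
from h import *
o=env.get_obs();print(o['tool_pos'],o['tool_rot'],o['grip_width'])
p,d,W=look('wrist');save('wrist5.png',p)
k=(W[...,2]>.068)&(W[...,2]<.08)&(abs(W[...,0]-.575)<.07)&(abs(W[...,1]-.35)<.08)
r=cv2.minAreaRect(W[k][:,:2].astype(np.float32));print(k.sum(),r)
E
```

```text
[0.57306362 0.34552867 0.31494222] [179.77291763   0.57709815  13.17812415] 0.08701706170109501
3190 ((0.5729822516441345, 0.3521696925163269), (0.025987714529037476, 0.07889382541179657), 11.892839431762695)
```

View pics/wrist5.png

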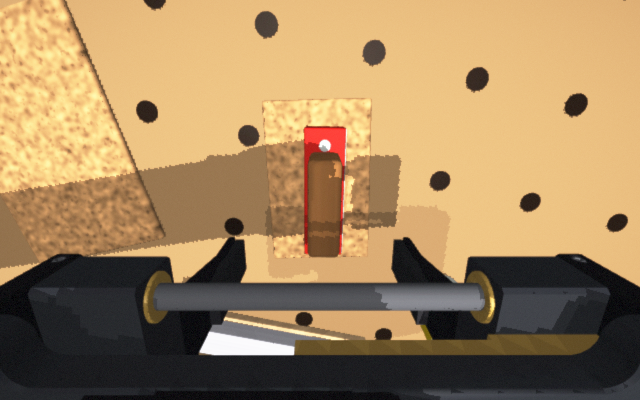

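Emit:
carry_out:
  increments:
    - [0, 0.006, -0.04, -0.7, -1]
    - [0, 0.006, -0.08, -0.7, -1]
    - [0, 0.006, -0.098, -0.7, -1]
    - [0, 0.006, -0.098, -0.7, -1]
    - [0, 0.006, -0.098, -0.7, 1]
    - [0, 0.006, -0.098, -0.7, 1]
    - [0, 0.006, -0.098, -0.7, 1]
    - [0, 0.006, -0.098, -0.7, 1]
    - [0, 0.006, -0.098, -0.7, 1]
    - [0, 0.006, -0.098, -0.7, 1]
    - [0, 0.006, -0.098, -0.7, 1]
    - [0, 0.006, -0.098, -0.7, 1]
  grip_force: 40

```text
time_s: 17.65
tool_pos: [0.575, 0.3531, 0.2227]
tool_rot: [180.0, 0.0, 12.4]
force: [0.2, 0.7, 1.0]
grip_width: 0.0314
```

Emit:
carry_out:
  increments:
    - [0, 0, 0, 0, 1]
    - [0, 0, 0, 0, 1]
    - [0, 0, 0, 0, 1]

```text
time_s: 17.95
tool_pos: [0.5747, 0.3531, 0.2226]
tool_rot: [180.0, 0.1, 12.4]
force: [-2.0, -0.4, 1.3]
grip_width: 0.0257
```

Emit:
carry_out:
  increments:
    - [0, 0, 0.05, 0, 1]
    - [0, 0, 0.1, 0, 1]
    - [-0.02, -0.03, 0.11, -4, 1]
    - [-0.06, -0.08, 0.11, -11.3, 1]
    - [-0.06, -0.08, 0.11, -11.3, 1]
    - [-0.06, -0.08, 0.11, -11.3, 1]

```text
time_s: 18.55
tool_pos: [0.5142, 0.2705, 0.3325]
tool_rot: [-180.0, 0.1, 0.9]
force: [0.6, 0.2, -2.5]
grip_width: 0.0257
```

```bash
cat >chips.py <<'E'
from h import *
import sys
p,d,W=look('top');tag=sys.argv[1]
c=p[90:250,130:400];cv2.imwrite('pics/d_%s.png'%tag,cv2.resize(c,None,fx=2.9,fy=2.9,interpolation=cv2.INTER_CUBIC)[:,:,::-1])
hsv=cv2.cvtColor(p,cv2.COLOR_RGB2HSV)
k=((W[...,2]>.0565)&(W[...,2]<.068)&(W[...,0]>.47)&(W[...,0]<.69)&(abs(W[...,1]-.02)<.135)).astype(np.uint8)
n,l,s,c=cv2.connectedComponentsWithStats(k)
for i in range(1,n):
    if s[i,4]>15:
        q=W[l==i];print('chip',s[i,4],np.round(q.min(0),3),np.round(q.max(0),3))
E
python3 chips.py a; python3 -c "
from h import *
o=env.get_obs();print(o['tool_pos'],o['tool_rot'])
z=np.load('/tmp/top_c.npz');W=z['W']
import cv2
v,u=np.mgrid[:400,:640]
k=(W[...,2]>.0035)&(W[...,2]<.0075)&(u>138)&(u<210)&(v>157)&(v<213)
k=cv2.morphologyEx(k.astype(np.uint8),cv2.MORPH_OPEN,np.ones((3,3),np.uint8))>0
print(k.sum(),cv2.minAreaRect(W[k][:,:2].astype(np.float32)))
"
```

```text
chip 94 [ 0.621 -0.053  0.057] [ 0.655 -0.023  0.067]
chip 98 [ 0.558 -0.009  0.057] [0.588 0.02  0.066]
chip 110 [ 0.512 -0.062  0.057] [ 0.547 -0.032  0.068]
[0.51486157 0.2725469  0.33286623] [-1.79912711e+02 -2.24322499e-02  1.04684831e+00]
39 ((0.5882208943367004, 0.2943265438079834), (0.09119057655334473, 0.033145807683467865), 29.058759689331055)
```

View pics/d_a.png

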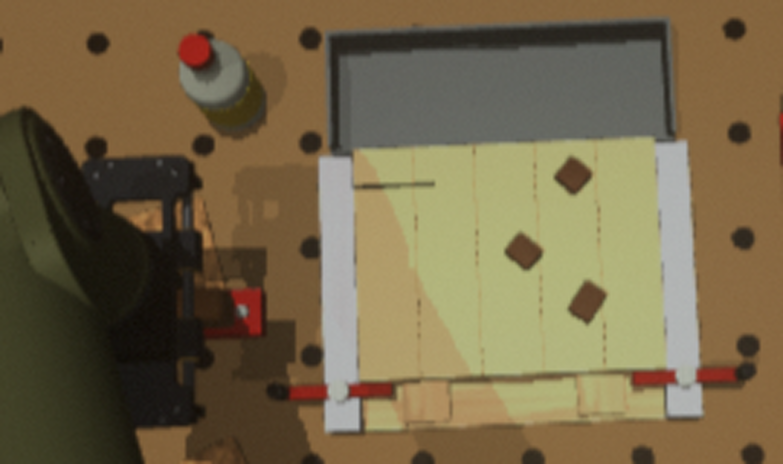

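Emit:
carry_out:
  increments:
    - [-0.037, -0.294, 0, 0, 1]
    - [-0.037, -0.294, 0, 0, 1]
    - [-0.037, -0.294, 0, 0, 1]
    - [-0.037, -0.294, 0, 0, 1]
    - [-0.037, -0.294, 0, 0, 1]
    - [-0.037, -0.294, 0, 0, 1]
    - [-0.037, -0.294, 0, 0, 1]
    - [-0.037, -0.294, 0, 0, 1]
    - [-0.037, -0.294, -0.03, 0, 1]
    - [-0.037, -0.294, -0.05, 0, 1]
    - [-0.037, -0.294, -0.05, 0, 1]
    - [-0.037, -0.294, -0.05, 0, 1]

```text
time_s: 19.8
tool_pos: [0.4788, -0.0196, 0.2831]
tool_rot: [179.9, -0.0, 1.2]
force: [0.5, -0.8, -2.1]
grip_width: 0.0257
```

```bash
python3 - <<'E'
from h import *
o=env.get_obs();print(o['tool_pos'],o['tool_rot'],o['force'])
p,d,W=look('scene')
c=p[150:310,220:440];cv2.imwrite('pics/s1.png',cv2.resize(c,None,fx=3.6,fy=3.6,interpolation=cv2.INTER_CUBIC)[:,:,::-1])
E
```

```text
[ 0.47882145 -0.01955945  0.28311496] [ 1.79918201e+02 -1.26906073e-02  1.21013661e+00] [ 0.51712088 -0.84100513 -2.0976598 ]
```

View pics/s1.png

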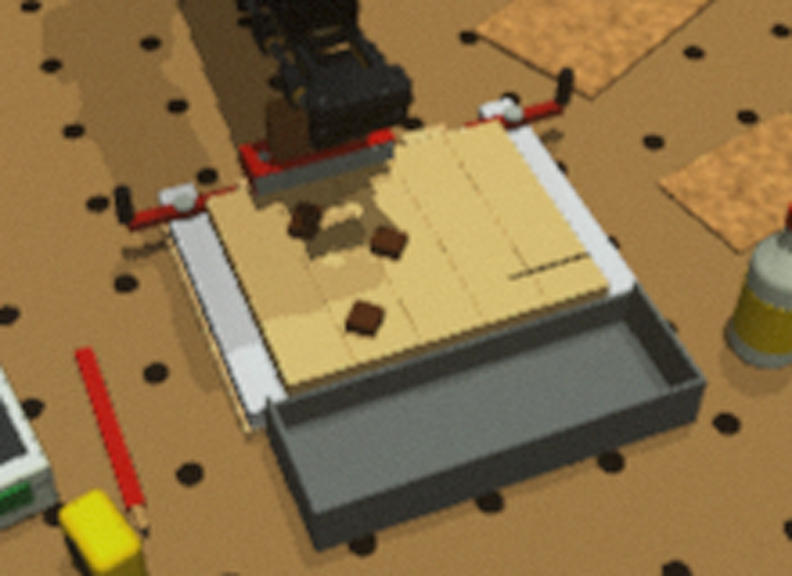

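The block is behind all three chips, at crop (305,218), (388,240) and (365,317), with the steel face forward. Lowering to about 2 mm clear and wiping.

Emit:
carry_out:
  increments:
    - [0, 0, -0.006, 0, 1]
    - [0, 0, -0.0115, 0, 1]
    - [0, 0, -0.0115, 0, 1]
    - [0, 0, -0.0115, 0, 1]

```text
time_s: 20.25
tool_pos: [0.478, -0.0209, 0.2713]
tool_rot: [180.0, 0.0, 1.1]
force: [1.0, -0.2, -3.1]
grip_width: 0.026
```

Emit:
carry_out:
  increments:
    - [0.01, 0, 0, 0, 1]
    - [0.02, 0, 0, 0, 1]
    - [0.03, 0.0005, 0, 0, 1]
    - [0.04, 0.001, 0, 0, 1]
    - [0.05, 0.001, 0, 0, 1]
    - [0.06, 0.001, 0, 0, 1]
    - [0.07, 0.0015, 0, 0, 1]
    - [0.08, 0.0015, 0, 0, 1]
    - [0.09, 0.002, 0, 0, 1]
    - [0.1, 0.002, 0, 0, 1]
    - [0.11, 0.002, 0, 0, 1]
    - [0.12, 0.0025, 0, 0, 1]
    - [0.13, 0.0025, 0, 0, 1]
    - [0.14, 0.003, 0, 0, 1]
    - [0.15, 0.003, 0, 0, 1]
    - [0.16, 0.003, 0, 0, 1]
    - [0.17, 0.0035, 0, 0, 1]
    - [0.18, 0.0035, 0, 0, 1]
    - [0.19, 0.004, 0, 0, 1]
    - [0.2, 0.004, 0, 0, 1]

```text
time_s: 22.25
tool_pos: [0.6789, -0.0167, 0.2712]
tool_rot: [-180.0, -0.0, 1.1]
force: [-0.0, -0.3, -2.8]
grip_width: 0.0257
```

Emit:
carry_out:
  increments:
    - [0.01, 0, 0, 0, 1]
    - [0.016, 0, 0, 0, 1]
    - [0.016, 0, 0, 0, 1]
    - [0.016, 0, 0.01, 0, 1]
    - [0.016, 0, 0.05, 0, 1]
    - [0.016, 0, 0.09, 0, 1]
    - [-0.03, 0.05, 0.11, 0, 1]
    - [-0.08, 0.1, 0.11, 0, 1]
    - [-0.12, 0.15, 0.11, 0, 1]
    - [-0.15, 0.2, 0.11, 0, 1]
    - [-0.15, 0.25, 0.11, 0, 1]
    - [-0.15, 0.3, 0.11, 0, 1]
    - [-0.15, 0.3, 0.11, 0, 1]

```text
time_s: 23.55
tool_pos: [0.5279, 0.2786, 0.3828]
tool_rot: [-179.8, -0.0, 1.1]
force: [1.0, 0.3, -2.2]
grip_width: 0.026
```

```bash
python3 chips.py b; python3 - <<'E'
from h import *
o=env.get_obs();print(o['tool_pos'],o['tool_rot'],o['force'],o['grip_width'])
p,d,W=look('scene')
c=p[150:310,220:440];cv2.imwrite('pics/s2.png',cv2.resize(c,None,fx=3.6,fy=3.6,interpolation=cv2.INTER_CUBIC)[:,:,::-1])
E
```

```text
[0.52456557 0.29019355 0.38191956] [-1.79499041e+02  7.23807476e-02  1.81396791e+00] [-2.48489101  9.88438351 -2.71306652] 0.02598345193226747
```

View pics/d_b.png

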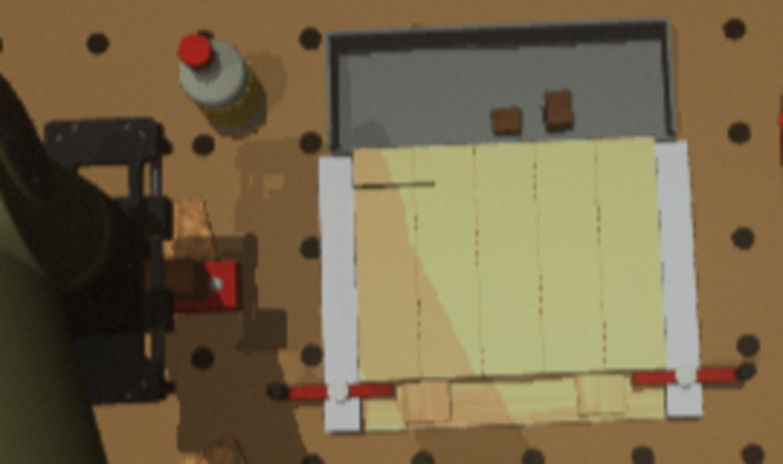

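View pics/s2.png

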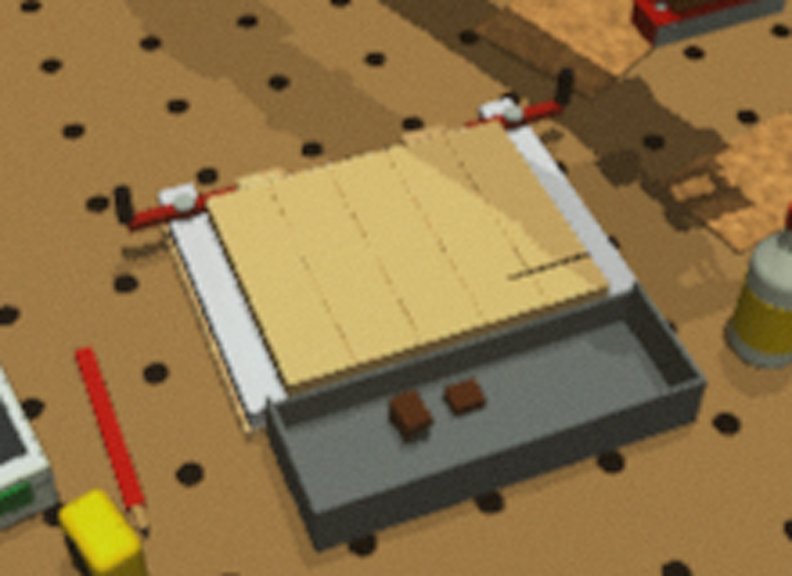

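```bash
python3 - <<'E'
from h import *
for n in ['top','scene']:
    p,d,W=look(n)
    k=((W[...,2]>.009)&(W[...,2]<.045)&(W[...,0]>.678)&(W[...,0]<.765)&(W[...,1]>-.10)&(W[...,1]<.15)).astype(np.uint8)
    nn,l,s,c=cv2.connectedComponentsWithStats(k)
    for i in range(1,nn):
        if s[i,4]>15:
            q=W[l==i];print(n,s[i],np.round(q.min(0),3),np.round(q.max(0),3),np.round(np.percentile(q[:,2],[20,50,80]),3))
    save('full_%s.png'%n,p)
    if n=='top':
        c=p[85:150,230:375];cv2.imwrite('pics/t1.png',cv2.resize(c,None,fx=5.5,fy=5.5,interpolation=cv2.INTER_CUBIC)[:,:,::-1])
E
```

```text
top [317 121  11  14 126] [ 0.689 -0.04   0.01 ] [ 0.72  -0.015  0.034] [0.022 0.027 0.029]
top [300 127  10  10  89] [0.686 0.006 0.009] [0.709 0.029 0.02 ] [0.013 0.016 0.018]
scene [344 256  11  10  74] [0.687 0.004 0.01 ] [0.711 0.029 0.019] [0.013 0.015 0.016]
scene [328 259  13  13 111] [ 0.69  -0.042  0.009] [ 0.721 -0.018  0.031] [0.022 0.026 0.028]
```

View pics/t1.png

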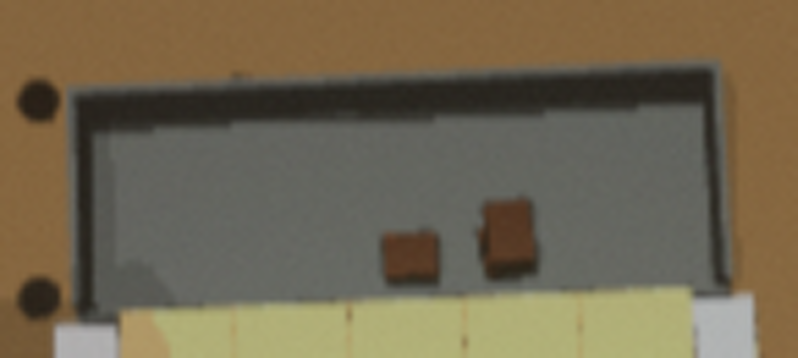

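View pics/full_top.png

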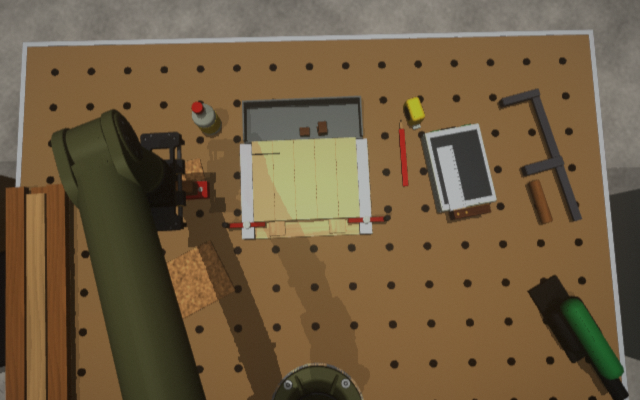

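```bash
python3 - <<'E'
from h import *
c=env.get_calibration('top');K=np.array(c['K']);T=np.linalg.inv(np.array(c['camera_from_world']))
for u,v in [(38,378),(282,317),(315,457),(75,525),(177.5,419)]:
    u,v=130+u/4,80+v/4
    r=T[:3,:3]@np.array([(u-K[0,2])/K[0,0],(v-K[1,2])/K[1,1],1]);o=T[:3,3]
    print(np.round(o+r*(.005-o[2])/r[2],4))
o=env.get_obs();print(o['tool_pos'],o['tool_rot'],o['force'],o['time_s'])
E
```

```text
[0.5965 0.4429 0.005 ]
[0.6326 0.2868 0.005 ]
[0.5412 0.2653 0.005 ]
[0.5012 0.4175 0.005 ]
[0.5678 0.3532 0.005 ]
[0.52816417 0.27901687 0.38168452] [1.79991750e+02 2.96016551e-03 1.29840799e+00] [-0.27818136 -1.80194133 -2.91161366] 23.75
```

All three chips lie in the tray; the right pile is two stacked chips at 28 mm. The panel is clear. Returning the block to the mat.

Emit:
carry_out:
  increments:
    - [0.04, 0.073, 0, 11, 1]
    - [0.04, 0.073, 0, 11, 1]
    - [0.04, 0.073, -0.04, 11, 1]
    - [0.04, 0.073, -0.08, 11, 1]
    - [0.04, 0.073, -0.12, 11, 1]
    - [0.04, 0.073, -0.145, 11, 1]
    - [0.04, 0.073, -0.145, 11, 1]
    - [0.04, 0.073, -0.15, 11, 1]
    - [0.04, 0.073, -0.154, 11, 1]
    - [0.04, 0.073, -0.157, 11, 1]
    - [0.04, 0.073, -0.158, 11, 1]
    - [0.04, 0.073, -0.158, 11, 1]

```text
time_s: 24.95
tool_pos: [0.5692, 0.3508, 0.2238]
tool_rot: [-180.0, -0.0, 12.1]
force: [-0.6, 0.0, -3.3]
grip_width: 0.0258
```

Emit:
carry_out:
  increments:
    - [0, 0, -0.001, 0, 1]
    - [0, 0, -0.002, 0, 1]
    - [0, 0, -0.002, 0, 1]

```text
time_s: 25.25
tool_pos: [0.5693, 0.3507, 0.2225]
tool_rot: [-180.0, -0.0, 12.1]
force: [-2.7, -1.2, 5.5]
grip_width: 0.0258
```

Emit:
carry_out:
  increments:
    - [0, 0, 0, 0, -0.2]
    - [0, 0, 0, 0, -0.6]
    - [0, 0, 0, 0, -1]
    - [0, 0, 0, 0, -1]
    - [0, 0, 0, 0, -1]
    - [0, 0, 0.05, 0, -1]
    - [0, 0, 0.1, 0, -1]
    - [0, 0, 0.15, 0, -1]
    - [-0.08, -0.2, 0.17, 0, -1]
    - [-0.08, -0.35, 0.17, 0, -1]
    - [-0.08, -0.35, 0.17, 0, -1]
    - [-0.08, -0.5, 0.17, 0, -1]
    - [-0.08, -0.65, 0.17, 0, -1]
    - [-0.08, -0.65, 0.17, 0, -1]
    - [-0.08, -0.65, 0.17, 0, -1]
    - [-0.08, -0.65, 0.17, 0, -1]
    - [-0.08, -0.65, 0.17, 0, -1]
    - [-0.08, -0.65, 0.17, 0, -1]
    - [-0.08, -0.65, 0.17, 0, -1]

```text
time_s: 27.15
tool_pos: [0.4968, -0.1941, 0.3896]
tool_rot: [-179.9, -0.1, 12.1]
force: [0.6, 0.1, -0.2]
grip_width: 0.087
```

```bash
python3 chips.py c; python3 - <<'E'
from h import *
o=env.get_obs();print(o['tool_pos'],o['tool_rot'],o['time_s'])
p,d,W=look('top')
v,u=np.mgrid[:400,:640]
k=(W[...,2]>.068)&(W[...,2]<.08)&(u<215)&(u>135)&(v>155)&(v<215)
print(cv2.minAreaRect(W[k][:,:2].astype(np.float32)),k.sum())
p,d,W=look('wrist');save('wrist6.png',p);np.savez('/tmp/w6.npz',p=p,W=W)
E
```

```text
[ 0.49428278 -0.20337303  0.39037697] [ 1.79633639e+02 -6.31813809e-02  1.14767952e+01] 27.2
((0.5714657306671143, 0.34996289014816284), (0.027201399207115173, 0.07956775277853012), 11.611188888549805) 358
```

View pics/d_c.png

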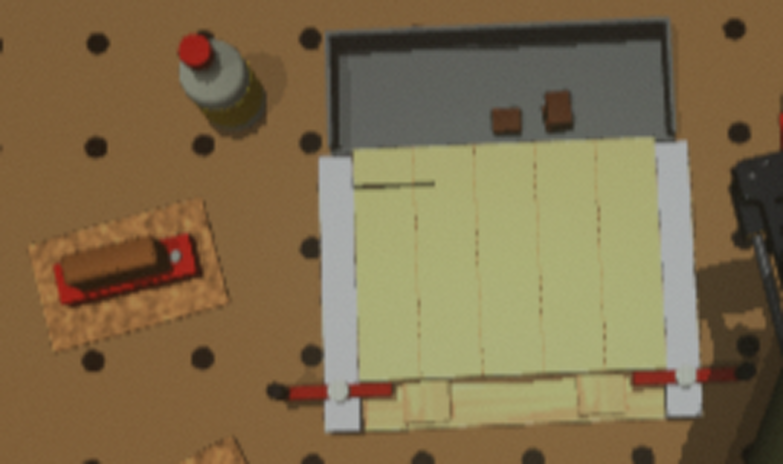

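View pics/wrist6.png

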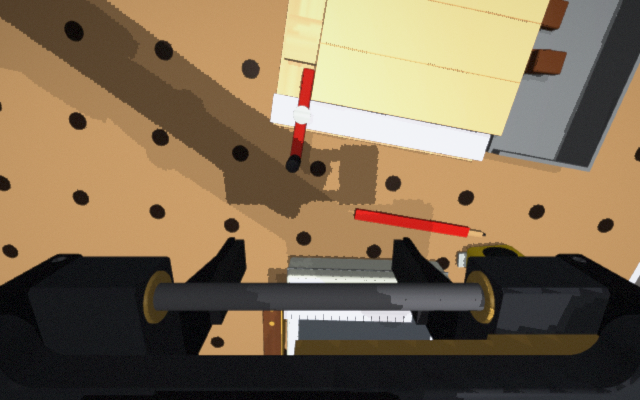

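The block is upright on the small mat at crop (128,268), near its middle. Chips are in the tray and the levers are shut. Now the square on the case.

Emit:
carry_out:
  increments:
    - [-0.016, -0.073, 0, -2.5, -1]
    - [-0.016, -0.073, 0, -2.5, -1]
    - [-0.016, -0.073, 0, -2.5, -1]
    - [-0.016, -0.073, 0, -2.5, -1]
    - [-0.016, -0.073, 0, -2.5, -1]
    - [-0.016, -0.073, -0.04, -2.5, -1]
    - [-0.016, -0.073, -0.07, -2.5, -1]
    - [-0.016, -0.073, -0.07, -2.5, -1]
    - [-0.016, -0.073, -0.07, -2.5, -1]
    - [-0.016, -0.073, -0.07, -2.5, -1]

```text
time_s: 28.3
tool_pos: [0.4824, -0.2649, 0.3209]
tool_rot: [179.9, -0.1, 9.7]
force: [0.4, 0.4, -0.2]
grip_width: 0.087
```

```bash
python3 - <<'E'
from h import *
o=env.get_obs();print(o['tool_pos'],o['tool_rot'],o['time_s'])
p,d,W=look('wrist');save('wrist7.png',p);np.savez('/tmp/w7.npz',p=p,W=W)
k=(W[...,2]>.068)&(W[...,2]<.08)&(abs(W[...,0]-.475)<.06)&(abs(W[...,1]+.38)<.08)
print(cv2.minAreaRect(W[k][:,:2].astype(np.float32)),k.sum(),np.median(W[k][:,2]))
p,d,W=look('top');save('top7.png',p)
E
```

```text
[ 0.4824468  -0.26487851  0.32086702] [ 1.79934942e+02 -1.38127737e-01  9.65460964e+00] 28.3
((0.47429728507995605, -0.38034889101982117), (0.022950800135731697, 0.050456494092941284), 9.557809829711914) 1000 0.07234188639302978
```

View pics/wrist7.png

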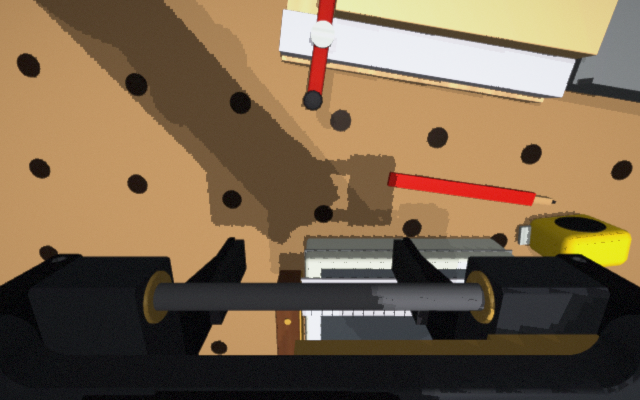

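Emit:
carry_out:
  increments:
    - [-0.0085, -0.106, 0, 0, -1]
    - [-0.0085, -0.106, 0, 0, -1]
    - [-0.0085, -0.106, 0, 0, -1]
    - [-0.0085, -0.106, 0, 0, -1]
    - [-0.0085, -0.106, 0, 0, -1]
    - [-0.0085, -0.106, 0, 0, -1]

```text
time_s: 29.0
tool_pos: [0.4742, -0.3692, 0.3193]
tool_rot: [-179.9, -0.1, 9.8]
force: [-0.2, -0.1, -1.2]
grip_width: 0.0872
```

```bash
python3 - <<'E'
from h import *
o=env.get_obs();print(o['tool_pos'],o['tool_rot'],o['time_s'])
p,d,W=look('wrist');save('wrist8.png',p);np.savez('/tmp/w8.npz',p=p,W=W)
k=(W[...,2]>.068)&(W[...,2]<.08)&(abs(W[...,0]-.475)<.06)&(W[...,1]<-.30)&(W[...,1]>-.46)
print(cv2.minAreaRect(W[k][:,:2].astype(np.float32)),k.sum(),np.median(W[k][:,2]))
p,d,W=look('scene')
c=p[200:330,130:330];cv2.imwrite('pics/s3.png',cv2.resize(c,None,fx=4,fy=4,interpolation=cv2.INTER_CUBIC)[:,:,::-1])
E
```

```text
[ 0.47416679 -0.36917086  0.31928909] [-1.79937518e+02 -6.55806706e-02  9.75999091e+00] 29.0
((0.47456035017967224, -0.3819320499897003), (0.022935710847377777, 0.08999062329530716), 9.487369537353516) 2946 0.07236839439358522
```

View pics/wrist8.png

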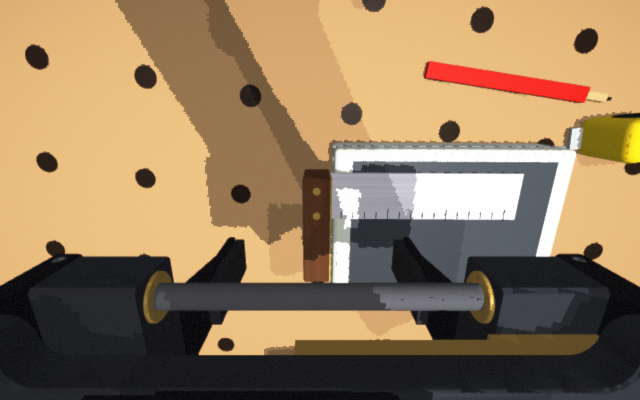

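View pics/s3.png

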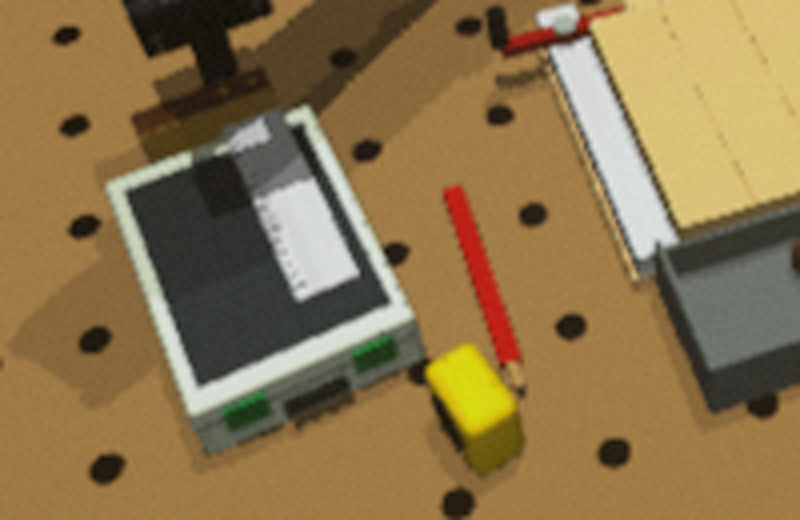

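Emit:
carry_out:
  increments:
    - [-0.001, -0.003, -0.03, -0.3, -1]
    - [-0.001, -0.003, -0.06, -0.3, -1]
    - [-0.001, -0.003, -0.074, -0.3, -1]
    - [-0.001, -0.003, -0.078, -0.3, -1]
    - [-0.001, -0.003, -0.078, -0.3, -1]
    - [-0.001, -0.003, -0.078, -0.3, -0.3]

```text
time_s: 29.7
tool_pos: [0.4725, -0.3743, 0.2425]
tool_rot: [179.9, -0.1, 9.3]
force: [-0.2, -0.1, 1.1]
grip_width: 0.0835
```

Emit:
carry_out:
  increments:
    - [0, 0.001, -0.002, 0, 0.4]
    - [0, 0.001, -0.002, 0, 0.4]
    - [0, 0.001, -0.002, 0, 1]
    - [0, 0.001, -0.002, 0, 1]
    - [0, 0.001, -0.002, 0, 1]
    - [0, 0.001, -0.002, 0, 1]
    - [0, 0.001, -0.002, 0, 1]
    - [0, 0.001, -0.002, 0, 1]
    - [0, 0.001, -0.002, 0, 1]
    - [0, 0.001, -0.002, 0, 1]
    - [0, 0.001, -0.002, 0, 1]
    - [0, 0.001, -0.002, 0, 1]
  grip_force: 40

```text
time_s: 30.9
tool_pos: [0.4721, -0.373, 0.2391]
tool_rot: [180.0, -0.0, 9.3]
force: [0.2, -0.6, -0.4]
grip_width: 0.0218
```

Emit:
carry_out:
  increments:
    - [0, 0, 0.02, 0, 1]
    - [0, 0, 0.05, 0, 1]
    - [0, 0, 0.08, 0, 1]
    - [0, 0, 0.11, 0, 1]
    - [0, 0, 0.14, 0, 1]
    - [0, 0, 0.14, 0, 1]
    - [0, 0, 0.14, 0, 1]

```text
time_s: 31.6
tool_pos: [0.4719, -0.373, 0.3792]
tool_rot: [-180.0, -0.0, 9.3]
force: [0.3, -0.1, -1.6]
grip_width: 0.0218
```

```bash
cat > sq.py <<'E'
from h import *
import sys
from scipy.spatial.transform import Rotation as R
o=env.get_obs();print(np.round(o['tool_pos'],4),np.round(o['tool_rot'],2),o['time_s'],np.round(o['force'],1))
T=toolT();p,d,W=look('wrist');save(sys.argv[1]+'.png',p)
L=(W-T[:3,3])@T[:3,:3]  # tool coords
np.savez('/tmp/sq.npz',p=p,L=L,W=W,T=T)
E
python3 sq.py wrist9; python3 - <<'E'
from h import *
z=np.load('/tmp/sq.npz');L=z['L'];W=z['W']
k=(L[...,2]>.180)&(L[...,2]<.196)&(abs(L[...,0])>.013)&(L[...,1]>-.12)&(L[...,1]<.06)
pts=L[k];print(k.sum(),pts.min(0),pts.max(0))
k2=k&(abs(L[...,0])>.03);A=np.c_[L[k2][:,:2],np.ones(k2.sum())];print('plane',np.linalg.lstsq(A,L[k2][:,2],rcond=None)[0])
print(cv2.minAreaRect(pts[:,:2].astype(np.float32)))
k=(L[...,2]>.155)&(L[...,2]<.178)&(abs(L[...,0])<.016)
print(k.sum(),L[k].min(0),L[k].max(0))
E
```

```text
[ 0.4719 -0.373   0.3792] [-1.8e+02 -4.0e-02  9.3e+00] 31.6 [ 0.3 -0.1 -1.6]
16504 [-0.02026339 -0.03601861  0.18011987] [0.17128534 0.00624025 0.19129671]
plane [ 0.00093915 -0.0007714   0.18763752]
((0.07551492750644684, -0.014885935932397842), (0.19155386090278625, 0.04222286120057106), 0.024206114932894707)
5124 [-0.01599709 -0.03608995  0.15500752] [0.01597772 0.04718724 0.17799898]
```

View pics/wrist9.png

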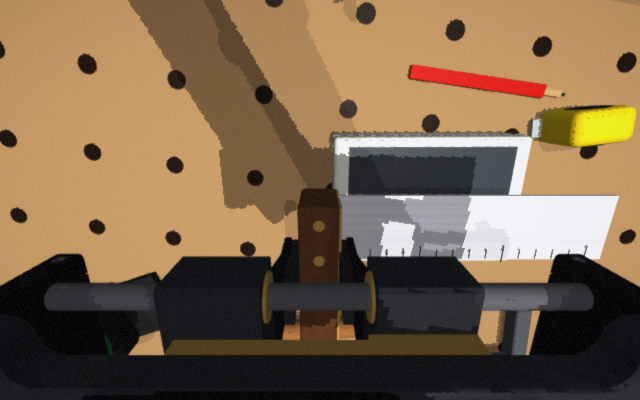

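The square is held level with no droop: the blade is flat at wrist (340–620, 195–260) and the stock is at (318,235). Turning and moving to hover by the panel's left edge.

Emit:
carry_out:
  increments:
    - [0.03, 0.05, 0.02, -8, 1]
    - [0.06, 0.1, 0.02, -16, 1]
    - [0.08, 0.15, 0.02, -24, 1]
    - [0.1, 0.2, 0.02, -32, 1]
    - [0.11, 0.24, 0.02, -40, 1]
    - [0.115, 0.28, 0.02, -48, 1]
    - [0.115, 0.32, 0.02, -56, 1]
    - [0.115, 0.36, 0.02, -64, 1]
    - [0.115, 0.4, 0.02, -72, 1]
    - [0.115, 0.44, 0.02, -80, 1]
    - [0.115, 0.48, 0.02, -88, 1]
    - [0.115, 0.52, 0.02, -96, 1]
    - [0.115, 0.545, 0.02, -98.2, 1]
    - [0.115, 0.545, 0.02, -98.2, 1]
    - [0.115, 0.545, 0.02, -98.2, 1]
    - [0.115, 0.545, 0.0, -98.2, 1]
    - [0.115, 0.545, 0.0, -98.2, 1]

```text
time_s: 33.35
tool_pos: [0.5861, 0.17, 0.3766]
tool_rot: [179.7, -0.1, -89.1]
force: [-0.5, -0.0, -0.6]
grip_width: 0.0217
```

```bash
python3 sq.py wrist10
```

```text
[0.5861 0.17   0.3766] [ 1.7974e+02 -1.0000e-01 -8.9060e+01] 33.35 [-0.5 -0.  -0.6]
```

View pics/wrist10.png

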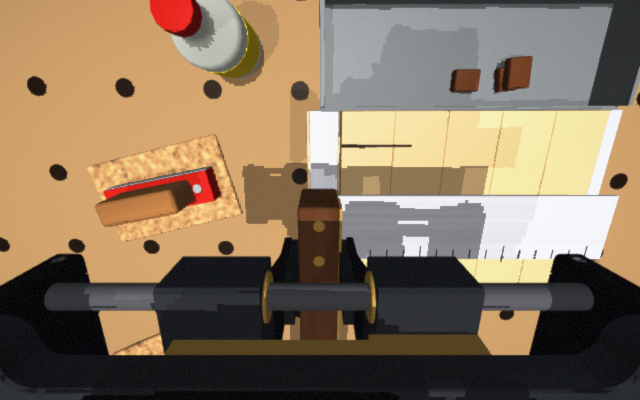

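```bash
python3 - <<'E'
from h import *
z=np.load('/tmp/sq.npz');p=z['p'];W=z['W'];T=z['T']
c=env.get_calibration('wrist');K=np.array(c['K']);M=T@np.array(c['T_tool_cam'])
def ray(u,v,h=.05):
    r=M[:3,:3]@np.array([(u-K[0,2])/K[0,0],(v-K[1,2])/K[1,1],1]);return M[:3,3]+r*(h-M[2,3])/r[2]
g=cv2.cvtColor(p,cv2.COLOR_RGB2GRAY).astype(float)
P=[]
for u in range(346,408,4):
    col=g[138:154,u];w=np.clip(np.median(col)-col-15,0,None)
    if w.sum()>10: v=138+(w*np.arange(16)).sum()/w.sum();P.append(ray(u,v))
P=np.array(P);f=np.polyfit(P[:,1],P[:,0],1);print('line',f,np.degrees(np.arctan(f[0])),'x at y=.149',np.polyval(f,.149), P[:,1].min(),P[:,1].max())
cv2.imwrite('pics/w10c.png',cv2.resize(p[100:210,300:430],None,fx=5,fy=5,interpolation=cv2.INTER_NEAREST)[:,:,::-1])
# left edge by depth
Q=[]
for v in range(115,190,5):
    zz=W[v,325:360,2]; i=np.where((zz>.045))[0]
    print(v,325+i[0] if len(i) else None,end=' ')
    if len(i): Q.append(ray(325+i[0]-.5,v))
Q=np.array(Q);print(np.round(Q[:,:2],4))
print('edge fit',np.polyfit(Q[:,0],Q[:,1],1),np.polyval(np.polyfit(Q[:,0],Q[:,1],1),.6))
E
```

```text
line [-0.02015033  0.63339104] -1.1543723841062763 x at y=.149 0.6303886384017503 0.08393788941665026 0.14356668578009932
115 342 120 342 125 338 130 341 135 341 140 341 145 333 150 341 155 341 160 341 165 341 170 341 175 341 180 340 185 340 [[0.6597 0.1492]
 [0.655  0.149 ]
 [0.6503 0.1527]
 [0.6456 0.1496]
 [0.6408 0.1494]
 [0.6359 0.1492]
 [0.6309 0.157 ]
 [0.6261 0.1489]
 [0.6211 0.1487]
 [0.6161 0.1485]
 [0.611  0.1483]
 [0.6058 0.1481]
 [0.6006 0.1479]
 [0.5954 0.1487]
 [0.5901 0.1485]]
edge fit [0.03649062 0.12674726] 0.14864163735081623
```

View pics/w10c.png

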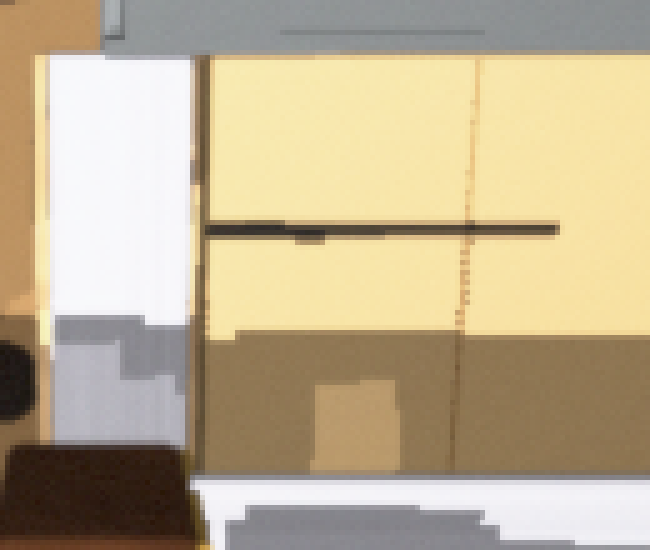

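Emit:
carry_out:
  increments:
    - [0.0085, -0.005, -0.04, 0.2, 1]
    - [0.0085, -0.005, -0.08, 0.2, 1]
    - [0.0085, -0.005, -0.11, 0.2, 1]
    - [0.0085, -0.005, -0.12, 0.2, 1]
    - [0.0085, -0.005, -0.125, 0.2, 1]
    - [0.0085, -0.005, -0.125, 0.2, 1]
    - [0.0085, -0.005, -0.125, 0.2, 1]

```text
time_s: 34.1
tool_pos: [0.5964, 0.1668, 0.256]
tool_rot: [-179.9, 0.0, -88.7]
force: [0.8, -0.2, 0.1]
grip_width: 0.0218
```

```bash
python3 sq.py wrist11;python3 - <<'E'
from h import *
p,d,W=look('scene')
c=p[160:290,310:470];cv2.imwrite('pics/s4.png',cv2.resize(c,None,fx=4.5,fy=4.5,interpolation=cv2.INTER_CUBIC)[:,:,::-1])
E
```

```text
[0.5964 0.1668 0.256 ] [-1.7985e+02  4.0000e-02 -8.8720e+01] 34.1 [ 0.8 -0.2  0.1]
```

View pics/wrist11.png

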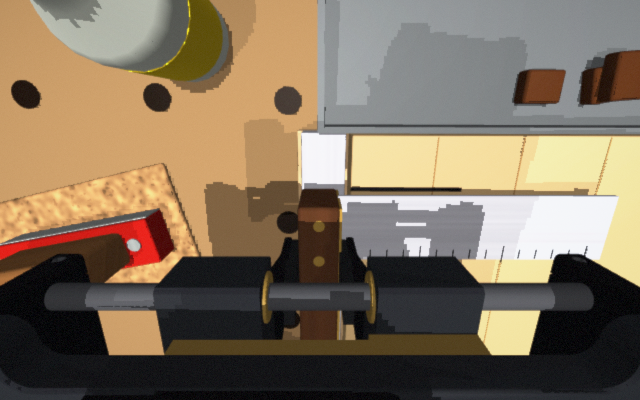

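View pics/s4.png

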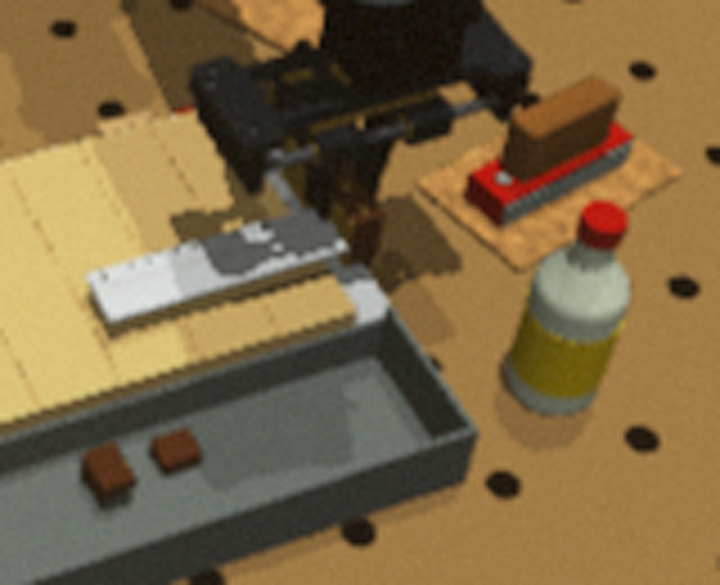

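```bash
cat > ln.py <<'E'
from h import *
z=np.load('/tmp/sq.npz');p=z['p'];W=z['W'];T=z['T']
c=env.get_calibration('wrist');K=np.array(c['K']);M=T@np.array(c['T_tool_cam'])
def ray(u,v,h=.05):
    r=M[:3,:3]@np.array([(u-K[0,2])/K[0,0],(v-K[1,2])/K[1,1],1]);return M[:3,3]+r*(h-M[2,3])/r[2]
g=cv2.cvtColor(p,cv2.COLOR_RGB2GRAY).astype(float)
print(g[140:204,440].astype(int)); print('edge row150',g[150,335:365].astype(int)); print('W',np.round(W[150,335:365,2],3))
for v in (186,188,190,192,194,196): print(v,np.round(ray(440,v),4),np.round(ray(440,v,T[2,3]-.1895),4))
for u in (344,346,348,350): print(u,np.round(ray(u,150),4),np.round(ray(u,180),4))
E
python3 ln.py
python3 -c "
import numpy as np;z=np.load('/tmp/sq.npz');L=z['L']
k=(L[...,2]>.180)&(L[...,2]<.192)&(L[...,0]>.03)&(L[...,1]>-.12)&(L[...,1]<.06)
print(np.percentile(L[k][:,1],[.5,1]),L[k].min(0),L[k].max(0),np.median(L[k][:,2]))"
```

```text
[223 224 224 224 224 224 224 224 224 224 224 224 224 225 223 224 224 224
 225 225 223 224 224 223 223 224 223 224 223 224 225 224 224 223 224 223
 224 224 224 223 224 223 223 223 224 223 214 131  45  18  35  76 116 117
 118 136 211 235 238 240 239 237 236 236]
edge row150 [244 244 245 246 246 246 246 246 246 240 190 132 122  90  77  76  97 189
 225 228 227 227 228 226 228 227 227 227 228 227]
W [0.03  0.029 0.029 0.03  0.031 0.029 0.03  0.029 0.029 0.03  0.029 0.008
 0.009 0.027 0.034 0.04  0.047 0.048 0.049 0.049 0.048 0.048 0.05  0.048
 0.049 0.05  0.049 0.049 0.049 0.049]
186 [0.6337 0.0923 0.05  ] [0.6377 0.0991 0.0665]
188 [0.6324 0.0921 0.05  ] [0.6366 0.099  0.0665]
190 [0.6311 0.0919 0.05  ] [0.6354 0.0988 0.0665]
192 [0.6298 0.0917 0.05  ] [0.6342 0.0986 0.0665]
194 [0.6285 0.0915 0.05  ] [0.633  0.0985 0.0665]
196 [0.6272 0.0914 0.05  ] [0.6318 0.0983 0.0665]
344 [0.6547 0.1534 0.05  ] [0.6362 0.1526 0.05  ]
346 [0.6547 0.1522 0.05  ] [0.6362 0.1513 0.05  ]
348 [0.6548 0.151  0.05  ] [0.6362 0.1501 0.05  ]
350 [0.6548 0.1498 0.05  ] [0.6362 0.1488 0.05  ]
[-0.03418547 -0.03406981] [ 0.03001421 -0.03464621  0.18537672] [0.17149829 0.00800628 0.19132083] 0.187733351348945
```

Emit:
carry_out:
  increments:
    - [0, 0, -0.005, 0, 1]
    - [0, 0, -0.01, 0, 1]
    - [0, 0, -0.0145, 0, 1]
    - [0, 0, -0.0145, 0, 1]
    - [0, -0.002, -0.0145, 0, 1]
    - [0, -0.004, -0.0145, 0, 1]
    - [0, -0.005, -0.0145, 0, 1]
    - [0, -0.005, -0.0145, 0, 1]

```text
time_s: 35.0
tool_pos: [0.5955, 0.1616, 0.2396]
tool_rot: [180.0, -0.0, -88.7]
force: [0.5, 0.3, -0.8]
grip_width: 0.0218
```

Emit:
carry_out:
  increments:
    - [0, -0.001, 0.0005, -0.1, 1]
    - [0, -0.002, 0.0005, -0.1, 1]
    - [0, -0.002, 0.0005, -0.1, 1]

```text
time_s: 35.3
tool_pos: [0.5956, 0.1598, 0.2402]
tool_rot: [-180.0, -0.0, -88.8]
force: [0.3, 0.3, -0.5]
grip_width: 0.0215
```

Emit:
carry_out:
  increments:
    - [0, -0.001, 0, 0, 1]
    - [0, -0.001, 0, 0, 1]

```text
time_s: 35.5
tool_pos: [0.5955, 0.1589, 0.2402]
tool_rot: [180.0, -0.0, -88.8]
force: [0.0, -1.3, -0.6]
grip_width: 0.0214
```

Emit:
carry_out:
  increments:
    - [0, -0.001, 0, 0, 1]
    - [0, -0.001, 0, 0, 1]

```text
time_s: 35.7
tool_pos: [0.5955, 0.1581, 0.2402]
tool_rot: [180.0, 0.0, -88.8]
force: [-0.8, 0.8, -2.2]
grip_width: 0.0217
```

Emit:
carry_out:
  increments:
    - [0, -0.001, 0, 0, 1]
    - [0, -0.001, 0, 0, 1]

```text
time_s: 35.9
tool_pos: [0.5955, 0.1578, 0.2402]
tool_rot: [-180.0, 0.1, -88.8]
force: [-0.4, 2.4, -1.0]
grip_width: 0.0215
```

Emit:
carry_out:
  increments:
    - [0, -0.001, 0, 0, 1]
    - [0, -0.001, 0, 0, 1]

```text
time_s: 36.1
tool_pos: [0.5955, 0.1576, 0.2402]
tool_rot: [-180.0, 0.1, -88.7]
force: [-0.3, 4.8, -1.4]
grip_width: 0.0213
```

Emit:
carry_out:
  increments:
    - [0, 0, -0.001, 0, 1]
    - [0, 0, -0.001, 0, 1]

```text
time_s: 36.3
tool_pos: [0.5956, 0.1576, 0.2395]
tool_rot: [-180.0, 0.1, -88.7]
force: [-0.9, 4.9, -0.0]
grip_width: 0.0217
```

Emit:
carry_out:
  increments:
    - [0, 0, -0.001, 0, 1]
    - [0, 0, -0.001, 0, 1]

```text
time_s: 36.5
tool_pos: [0.5957, 0.1576, 0.2391]
tool_rot: [-180.0, 0.2, -88.7]
force: [-2.7, 4.9, 4.8]
grip_width: 0.0215
```

```bash
python3 sq.py wrist12; python3 - <<'E'
from h import *
z=np.load('/tmp/sq.npz');p=z['p']
cv2.imwrite('pics/w12c.png',cv2.resize(p[130:260,290:440],None,fx=4.5,fy=4.5,interpolation=cv2.INTER_NEAREST)[:,:,::-1])
E
```

```text
[0.5957 0.1576 0.2391] [-1.800e+02  1.600e-01 -8.873e+01] 36.5 [-2.7  4.9  4.8]
```

View pics/w12c.png

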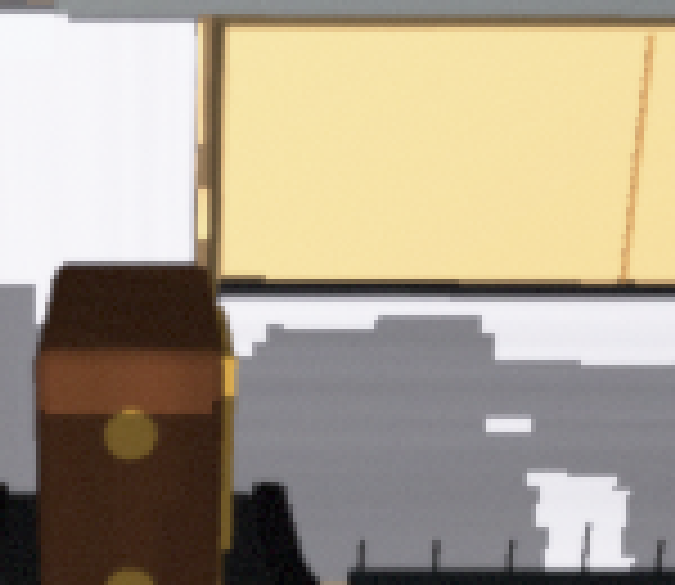

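The blade's edge is on the line (dark strip at crop row 287), the stock's brass inner face is against the panel edge (column 220), and a contact force of about 5 N agrees. Releasing.

Emit:
carry_out:
  increments:
    - [0, 0, 0, 0, 0.3]
    - [0, 0, 0, 0, 0.1]
    - [0, 0, 0, 0, 0]
    - [0, 0, 0, 0, 0]
    - [0, 0, 0, 0, 0]
    - [0, 0, 0.02, 0, 0]
    - [0, 0, 0.06, 0, 0]
    - [0, 0, 0.1, 0, 0]
    - [0, 0, 0.14, 0, 0]
    - [0, 0, 0.14, 0, 0]
    - [0, 0, 0.14, 0, 0]

```text
time_s: 37.65
tool_pos: [0.5958, 0.1557, 0.3789]
tool_rot: [-179.9, 0.1, -88.8]
force: [0.8, 0.6, -0.6]
grip_width: 0.0433
```

```bash
python3 sq.py wrist13; python3 - <<'E'
from h import *
z=np.load('/tmp/sq.npz');p=z['p'];W=z['W']
cv2.imwrite('pics/w13c.png',cv2.resize(p[80:260,280:480],None,fx=3.3,fy=3.3,interpolation=cv2.INTER_NEAREST)[:,:,::-1])
E
```

```text
[0.5958 0.1557 0.3789] [-1.7992e+02  5.0000e-02 -8.8820e+01] 37.65 [ 0.8  0.6 -0.6]
```

View pics/w13c.png

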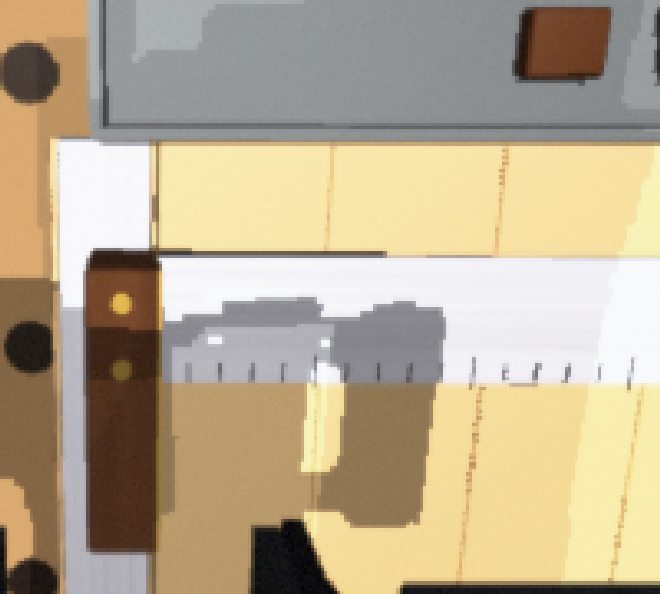

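Emit:
carry_out:
  increments:
    - [-0.03, 0.05, 0.02, 0, 0]
    - [-0.06, 0.1, 0.02, 0, 0]
    - [-0.1, 0.15, 0.02, 0, 0]
    - [-0.13, 0.2, 0.02, 0, 0]
    - [-0.13, 0.2, 0.02, 0, 0]
    - [-0.13, 0.2, 0.02, 0, 0]
    - [-0.13, 0.2, 0.02, 0, 0]

```text
time_s: 38.4
tool_pos: [0.4642, 0.3572, 0.3964]
tool_rot: [179.9, -0.2, -88.6]
force: [0.5, -0.7, 0.3]
grip_width: 0.0437
```

```bash
python3 meas.py z; python3 - <<'E'
from h import *
o=env.get_obs();print(o['tool_pos'],o['time_s'])
def R(W,k,n):
    k=cv2.morphologyEx(k.astype(np.uint8),cv2.MORPH_OPEN,np.ones((2,2),np.uint8))>0
    r=cv2.minAreaRect(W[k][:,:2].astype(np.float32));print(n,k.sum(),np.round(r[0],4),np.round(r[1],4),round(r[2],2),np.round(np.percentile(W[k][:,2],[5,50,95]),4))
for cam in ['top','scene']:
    p,d,W=look(cam);np.savez('/tmp/z_%s.npz'%cam,p=p,W=W)
    X,Y,Z=W[...,0],W[...,1],W[...,2]
    R(W,(Z>.066)&(Z<.082)&(X>.52)&(X<.66)&(Y>.12)&(Y<.2),cam+' stock')
    R(W,(Z>.045)&(Z<.054)&(X>.48)&(X<.665)&(Y<.149)&(Y>-.105),cam+' panel')
    hsv=cv2.cvtColor(p,cv2.COLOR_RGB2HSV)
    R(W,(Z>.045)&(Z<.058)&(hsv[...,1]<50)&(X>.57)&(X<.66)&(Y<.15)&(Y>-.05),cam+' blade')
p=np.load('/tmp/z_top.npz')['p'];c=p[90:250,130:400];cv2.imwrite('pics/fin.png',cv2.resize(c,None,fx=2.9,fy=2.9,interpolation=cv2.INTER_CUBIC)[:,:,::-1])
save('fin_scene.png',np.load('/tmp/z_scene.npz')['p'])
E
```

```text
panel 6996 [0.5642 0.0213] [0.2118 0.2658] 1.1 z 0.0499
traywall 914 [0.7136 0.0227] [0.1265 0.3002] 0.8 z 0.0495
knobL 28 [0.459  0.2114] [0.0121 0.0115] 34.6 z 0.0761
knobLbar 176 [0.4982 0.168 ] [0.0807 0.0913] 89.1 z 0.0434
knobR 27 [ 0.466  -0.1769] [0.0098 0.0128] 2.2 z 0.0767
knobRbar 173 [ 0.4971 -0.1324] [0.0831 0.0789] 88.1 z 0.0433
chips 29 [0.5841 0.0795] [0.1424 0.087 ] 87.9 z 0.06
[0.4653453  0.35553949 0.39687947] 38.45
top stock 351 [0.4893 0.1004] [0.3058 0.0611] 30.86 [0.0578 0.0737 0.0777]
top panel 6622 [0.5182 0.0191] [0.289  0.2539] 0.03 [0.0464 0.0501 0.0541]
top blade 1053 [0.5048 0.0697] [0.159  0.2584] 88.61 [0.0487 0.0528 0.0565]
scene stock 216 [ 0.8743 -0.0435] [0.0688 0.9171] 54.49 [0.0623 0.0725 0.0751]
scene panel 4228 [ 0.8772 -0.0424] [0.2907 0.8684] 76.98 [0.0468 0.0495 0.0531]
scene blade 649 [ 0.8967 -0.1204] [0.1493 0.795 ] 55.83 [0.0492 0.0521 0.0547]
```

View pics/c_z.png

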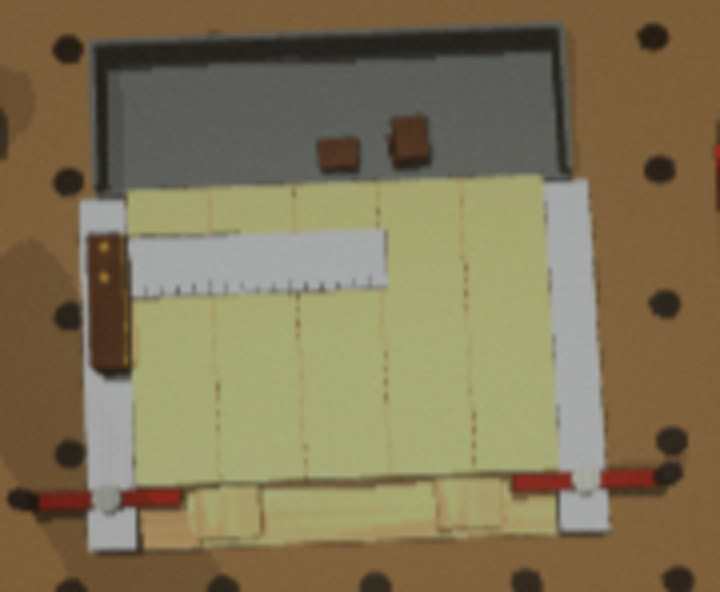

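View pics/fin_scene.png

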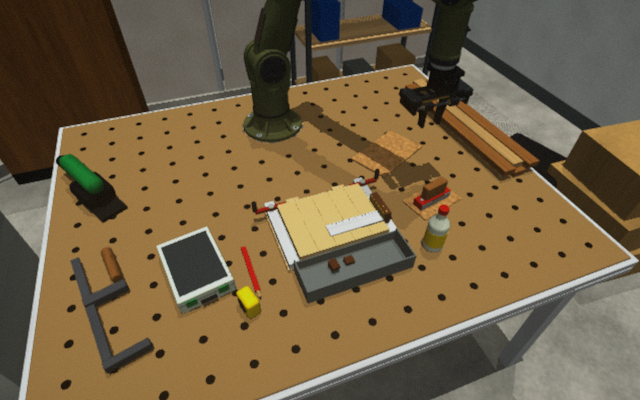

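```bash
python3 - <<'E'
from h import *
acc=[]
for i in range(3):
    p,d,W=look('top');X,Y,Z=W[...,0],W[...,1],W[...,2]
    k=(Z>.066)&(Z<.082)&(X>.52)&(X<.66)&(Y>.12)&(Y<.2)
    r=cv2.minAreaRect(W[k][:,:2].astype(np.float32));print('stock',k.sum(),r)
    Q=W[k]
    for x0 in np.arange(.55,.63,.015):
        s=Q[abs(Q[:,0]-x0)<.006]; print(round(x0,3),np.round([s[:,1].min(),s[:,1].max()],4),end=' ')
    print()
    for x0 in (.49,.50,.51,.52,.53,.645,.655):
        s=W[(abs(X-x0)<.005)&(Z>.0475)&(Z<.053)&(Y>.1)&(Y<.17)]; print(x0,round(s[:,1].max(),4),end=' ')
    print()
hsv=cv2.cvtColor(p,cv2.COLOR_RGB2HSV)
k=(Z>.0475)&(Z<.058)&(hsv[...,1]<50)&(X>.57)&(X<.66)&(Y<.145)&(Y>-.05)
print('blade',k.sum(),cv2.minAreaRect(W[k][:,:2].astype(np.float32)))
for y0 in (0,.05,.1,.14):
    s=W[k&(abs(Y-y0)<.005)];print(y0,s[:,2].mean(),s[:,0].max())
E
```

```text
stock 361 ((0.5868217945098877, 0.15874557197093964), (0.02259780280292034, 0.08873216807842255), 89.59491729736328)
0.55 [0.1479 0.1703] 0.565 [0.148 0.17 ] 0.58 [0.1479 0.1699] 0.595 [0.1485 0.1698] 0.61 [0.1484 0.1697] 0.625 [0.148  0.1692] 
0.49 0.147 0.5 0.1472 0.51 0.1471 0.52 0.1467 0.53 0.1469 0.645 0.1485 0.655 0.1483 
stock 362 ((0.5868839621543884, 0.15924543142318726), (0.0883469432592392, 0.02304464392364025), 0.06367751955986023)
0.55 [0.1477 0.1703] 0.565 [0.1481 0.1703] 0.58 [0.1477 0.1699] 0.595 [0.1484 0.1698] 0.61 [0.1483 0.1695] 0.625 [0.1486 0.1695] 
0.49 0.1473 0.5 0.1472 0.51 0.147 0.52 0.1467 0.53 0.1468 0.645 0.1483 0.655 0.1482 
stock 358 ((0.5869702696800232, 0.15928953886032104), (0.08876550197601318, 0.02273349091410637), 0.38221776485443115)
0.55 [0.148  0.1703] 0.565 [0.1478 0.1701] 0.58 [0.1479 0.1701] 0.595 [0.1482 0.1697] 0.61 [0.1481 0.1698] 0.625 [0.1487 0.1699] 
0.49 0.1472 0.5 0.1471 0.51 0.1471 0.52 0.1464 0.53 0.1465 0.645 0.1483 0.655 0.1483 
blade 1009 ((0.6140447854995728, 0.06659464538097382), (0.04133526608347893, 0.15445972979068756), 0.9061026573181152)
0 0.05254110749407204 0.634001768953238
0.05 0.05265503128171732 0.6333891993733388
0.1 0.05267338012982109 0.6341704881792546
0.14 0.0530875619838746 0.6322462133915734
```

```bash
python3 -c "
from h import *
print(env.sign_off())"
```

```text
the job is handed in; nothing more can be done
None
```

I finished every step of the task and handed the job in at about 38.6 s. No verdict is reported, so the checks below are my own.

**What I did**
- Pushed the panel home until it stalled at the tray wall at about 23 N.
- Pinched each lever knob round to its stop.
- Wiped all three chips into the tray in one pass, with the block held about 2 mm above the wood.
- Stood the block back on the small cork mat.
- Carried the square over, pressed its stock against the panel's left edge (about 5 N), set it down on the pencil line and let go.

**Last checks**
- **Levers and panel:** both levers are shut, with their bars along the jig's y direction, and the panel's far edge is at the tray.
- **Chips:** the panel is clear and all three chips are in the tray. Two of them are stacked, 28 mm high against the 45 mm limit.
- **Block:** upright on the mat, with its middle a few mm from the mat's centre.
- **Square:** the stock is within about 0.5–1 mm of the left edge along its length. The blade lies flat, and its outer edge is within about 2 mm of the line.
- **Bystanders:** the glue, tape measure and pencil look unmoved. I judged this by eye from the pictures and did not measure it.

**What disagreed**
- The top and wrist cameras differed by 2–3 mm, so I set the panel and the square by contact.
- The stock's measured angle was 0.3–0.5°, against about 1° for the blade and the panel. That is within the depth noise.

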